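# Feed and log the photometer's sample carriers

### The job

Feed every sample carrier standing on the bench into the photometer's feeder, tallest first and then in falling height: set each on the apron and push it under the lips, round the bend and up to the stop or the carrier before it, so that all lie wholly past the black mark. Then take the reader pen from its rest, log the carriers in the same order by touching the pen's tip for about a second on the steel button of each, and hang the pen back upright in its rest. Do not knock over the stopper, jar and dish that stand among them.

Things in the scene. Friction and masses are not known exactly. Their poses are not given: they have to be found in the camera images.
- feeder: Fixed feeder: aluminium plate 4 mm thick with a guide channel. Origin on the bench under the centre of the channel's open mouth; x points into the mouth, y left, z up. Centreline: straight from (0,0) to (50,0) mm, quarter circle to the left, radius 85, about (50,85), to (135,85), then straight along +y to the stop at (135,250). Carriers slide on the plate's top, 4 mm above the bench.
- mouth (a point): Centre of the channel's mouth on the plate (feeder frame (0,0,4) mm). The channel's walls are 53 mm apart and end 16 mm above the bench; white lips on them (16 to 20 mm above the bench) overhang to leave a slot 38 mm wide. A carrier's base slides under the lips, so it can enter only here and cannot be lifted out or dropped in.
- apron (a point): Centre of the open apron in front of the mouth, where a carrier is set down (feeder frame (-35,0,4) mm). The plate reaches from x = -75 to 0, y +-50. Two low funnel walls, tops 12 mm above the bench, lead from 49 mm off the centreline at x = -47 to 30 mm off it at the mouth.
- mark (a point): Thin black line on both lips at the end of the bend, where the reading bay starts (feeder frame (135,85,20) mm). The bay, from here to the stop, holds three carriers in a row with 21 mm to spare.
- stop (a point): Foot of the stop face at the end of the bay (feeder frame (135,250,4) mm). Behind it a white housing 85 mm high, from y = 250 to 350, x = 80 to 190.
- carrier_a: Sample carrier, the tallest kind, 84 mm high overall (may be absent): grey round base 48 mm across, 10 mm thick; on it an upright white cup 28 mm across (grip or push here), black cap, steel button. 65 to 105 g, heavy base. Origin at the underside's centre, z up.
- carrier_a_button (a point): Top centre of the steel contact button (12 mm diameter, 2 mm high) on carrier a's cap, 84 mm above its underside, on its axis.
- carrier_b: Sample carrier, the second tallest kind, 72 mm high overall (may be absent): grey round base 48 mm across, 10 mm thick; on it an upright white cup 28 mm across (grip or push here), black cap, steel button. 65 to 105 g, heavy base. Origin at the underside's centre, z up.
- carrier_b_button (a point): Top centre of the steel contact button (12 mm diameter, 2 mm high) on carrier b's cap, 72 mm above its underside, on its axis.
- carrier_c: Sample carrier, the third tallest kind, 60 mm high overall (may be absent): grey round base 48 mm across, 10 mm thick; on it an upright white cup 28 mm across (grip or push here), black cap, steel button. 65 to 105 g, heavy base. Origin at the underside's centre, z up.
- carrier_c_button (a point): Top centre of the steel contact button (12 mm diameter, 2 mm high) on carrier c's cap, 60 mm above its underside, on its axis.
- carrier_d: Sample carrier, the shortest kind, 48 mm high overall (may be absent): grey round base 48 mm across, 10 mm thick; on it an upright white cup 28 mm across (grip or push here), black cap, steel button. 65 to 105 g, heavy base. Origin at the underside's centre, z up.
- carrier_d_button (a point): Top centre of the steel contact button (12 mm diameter, 2 mm high) on carrier d's cap, 48 mm above its underside, on its axis.
- rest: Fixed grey pen rest: foot 80 x 70 mm, a post 88 mm high at x = 32 to 44 mm, and two level prongs along x from -26 to 36 mm, 12 mm wide, with a 21 mm gap between them (along y), tops 88 mm above the bench. Origin on the bench under the middle of the fork. The fork is open from above and towards -x.
- fork (a point): Middle of the fork between the prongs, at the height of their tops (88 mm above the bench).
- pen: Reader pen, 126 mm long, 60 g, hanging upright in the rest by its collar. Origin at the tip's lower end, z up along the pen. Shaft 14 mm across up to 70 mm; collar 34 mm across from 70 to 76 mm (rests on the prongs, tip then 18 mm above the bench); above it a square grip 22 x 22 mm up to 126 mm, sides along the pen's x and y.
- pen_tip (a point): The pen's steel tip, a 6 mm ball; this point is its lowest point (the pen's origin).
- stopper: Grey stopper, 34 mm in diameter at the top, 30 mm high, standing among the carriers. Origin at the centre of its underside. Not part of the job.
- jar: Lidded jar 48 mm in diameter, 62 mm high. Origin at the centre of its underside. Not part of the job.
- dish: Low glass dish 64 mm in diameter, 16 mm high, in the crook of the feeder's bend. Origin at the centre of its underside. Not part of the job.

How it is judged:
By the outcome, as a careful person would: the job done as asked, in the order asked, and still so for the second after the job is handed in, with the robot touching nothing.
Of carrier_a, carrier_b, carrier_c, carrier_d only 2 to 3 are there at a start; the rules pass over those that are not, and their reading is None.
At some moment in a run one of carrier_a, carrier_b, carrier_c, carrier_d may be knocked a few centimetres aside while the robot is not near it.
It also fails if it takes over 210 s, if anything falls off the work surface, if the arm or the gripper's body presses on something with over 40 N, if the wrist force passes 120 N, or if a joint passes its speed limit or range.

### The arm

A 6-joint arm with a two-finger parallel gripper is mounted at the origin on the work surface. World frame = base frame: x ahead of the robot, y to its left, z up, the work surface at z = 0. Lengths are in m, angles in rad, forces in N, time in s.
With the tool pointing down it reaches from about 0.375 to 0.975 m from the base axis. Payload 3.8 kg.
Tool frame: the origin (TCP) lies midway between the tips of the shut fingers; the grasp point (between the pads) lies 19 mm behind it; z points along the fingers, y is the direction in which the jaws open and shut (so a half turn about z gives the same grasp; the last joint's range is limited). The gripper opens to 85 mm and grips with 20 to 120 N. Pads are 22 mm wide; open, the fingers measure 114 mm over their backs; the gripper's body (76 mm by 85 mm) begins 54 mm behind the grasp point. The pads swing forward as they close: fully open they stand 13 mm farther back than shut.
Start: joints at [-1.292, 0.264, 1.604, -0, 1.274, -0.037], TCP at [0.21, -0.642, 0.231] pointing down, gripper open.
Joint ranges: [-2.63, 2.63], [-0.94, 2.18], [0.31, 2.57], [-1.31, 4.45], [0, 2.66], [-2.55, 2.55]. Speed limits (rad/s): [2.57, 2.57, 3.14, 3.14, 3.14, 3.14].

### API

Orientations are given as a rotation vector (axis times angle).
In Python, from workcell import bot gives the robot as it stands.
- The arm moves only by the shell command python3 -m inch 'ROWS' [FORCE]. ROWS is JSON, a list of rows, each an object of numbers: "dx", "dy", "dz": the shift along the tool's x, y, z in m; "ax", "ay", "az": the turn, a rotation vector about the tool's x, y, z in degrees; "fingers": the opening, from -1 (shut) to 1 (fully open). A call has 1 to 20 rows; each row is the pose to reach, as a shift and turn from the pose measured when the call began, along the tool's axes at that moment; what a row does not reach only later rows make up. A row lasts 1/8 s, in which the tool goes at most 62.5 mm and 10.7 degrees, less where a joint would pass 70% of its speed; a pose out of reach is approached as far as the arm can. A call with a gripper value outside its range is refused whole. The fingers move at their own pace and stop on an object; FORCE is the grip in N (left out, the last holds). Time passes only in rows, so rows that repeat a pose let the fingers close. It gives the time, the measured TCP pose, the force and the opening at its end, in the units of the state.
- bot.read_state(): the state, without advancing time (a new reading comes with each control period).
- bot.read_camera(name): name is "scene" or "top"; returns (picture, depth): 384x512x3 uint8, blue, green, red; 384x512 float32, m along the optical axis (not along the pixel's ray), 0 where there is no reading.
- bot.get_calibration(name): a dict with "intrinsics" (3x3 intrinsics, pixels), "view" (4x4, takes a point from world to camera coordinates). Camera axes: x right, y down, z forward; pixel columns grow to the right and rows downward; lengths in m; the calibration is good to about 2 mm. A picture is of the moment at which its call begins. get_calibration takes no time and is no camera call.
- bot.finish_job(): hands the job in, once; it reports no verdict.
Trained networks look in the newest picture that a camera, given by its name, has taken for a name from the list of things; names that differ only in an ending like _2 or _b are one class to them, and where a whole thing is asked for, a point or a joint stands for the part that bears it (a point fixed in the world has none). Each returns a list of dicts, best first, with "p" (0 to 1); they miss things now and then, are a little off and sometimes report something else, mostly with a low value. They report only what shows in the picture. A call takes as long as a camera call.
- bot.masks_of(camera, thing): "region" (384x512 bool, what is visible of it) and "box" ([left, top, right, bottom] in pixels, round what is visible of it).
The state is a dict: "time": time; "q": joint angles; "joint_vel": joint speeds; "joint_torque": joint torques, N m; "tool_pos": TCP position; "tcp_rot": TCP orientation; "wrist_force": force on the tool from outside, world axes, zero at the start; "torque": the same for the moment, N m; "width": opening from 0.0 (shut) to 1.0 (fully open).
Only numpy, scipy, OpenCV 4.12 (cv2) and the standard library are available. Lean on these libraries where they do the work, as an engineer would, in place of code of your own. Each camera call takes 0.05 s, during which the arm holds its last target. There are 200 camera calls.

## Working session

There is one attempt and no reset: what is moved stays moved. The work goes in short steps, Python scripts to look and compute and a shell command to move; the robot and the scene stay as the last step left them, time stands still between calls to the robot, and variables do not carry over. Pictures are saved under pics/ and viewed, about 12 in all and at most 16, crops included, and the job is handed in when it is done.

```bash
mkdir -p pics; ls; cat > h.py <<'E'
import numpy as np, cv2
from scipy.spatial.transform import Rotation as R
from workcell import bot
def cloud(cam):
    im,d=bot.read_camera(cam); c=bot.get_calibration(cam); K=np.array(c["intrinsics"]); V=np.linalg.inv(np.array(c["view"]))
    v,u=np.mgrid[:384,:512]; P=np.stack([(u-K[0,2])/K[0,0]*d,(v-K[1,2])/K[1,1]*d,d],-1)
    W=P@V[:3,:3].T+V[:3,3]; W[d==0]=np.nan
    return im,W
def proj(cam,p):
    c=bot.get_calibration(cam); p=np.array(c["view"])@np.append(p,1); q=np.array(c["intrinsics"])@p[:3]; return q[:2]/q[2]
E
python3 - <<'E'
from h import *
s=bot.read_state(); print(s)
for n in("scene","top"):
    im,W=cloud(n); cv2.imwrite(f"pics/{n}0.png",im); np.savez(f"{n}0.npz",im=im,W=W)
    c=bot.get_calibration(n); print(n,c["intrinsics"],np.linalg.inv(np.array(c["view"]))[:3].round(3))
    for t in("carrier_a","stopper","jar","dish","pen","rest","feeder"):
        for m in bot.masks_of(n,t):
            r=m["region"]; w=W[r]; print(n,t,round(m["p"],2),np.round(m["box"]),np.nanmedian(w,0).round(3),"zmax",np.nanpercentile(w[:,2],98).round(3))
E
```

```text
pics
{'time': 0.0, 'q': array([-1.29184952e+00,  2.64753781e-01,  1.60532747e+00, -2.14023910e-05,
        1.27369204e+00, -3.69085058e-02]), 'joint_vel': array([ 0.00022445,  0.00044768,  0.00096537, -0.00043496,  0.00060414,
       -0.00010421]), 'joint_torque': array([-4.09441454e-04, -5.15105009e+01, -3.67319226e+01, -1.93283945e-04,
        1.28735075e-02, -3.60980451e-06]), 'tool_pos': array([ 0.20946689, -0.64093536,  0.22998672]), 'tcp_rot': array([-3.10035966e+00, -4.93754218e-01,  4.45114642e-04]), 'wrist_force': array([ 0.05664123,  0.3017917 , -0.19091301]), 'torque': array([-0.02183599,  0.0425207 , -0.00911983]), 'width': 1.0008222661038113}
scene [[396.11581582   0.         254.53226107]
 [  0.         396.11581582 195.17235482]
 [  0.           0.           1.        ]] [[-0.798  0.387 -0.462  0.946]
 [ 0.602  0.483 -0.635  0.632]
 [-0.023 -0.785 -0.619  0.684]]
scene carrier_a 0.76 [149. 163. 164. 183.] [ 0.621 -0.319  0.018] zmax 0.047
scene carrier_a 0.67 [166. 179. 183. 202.] [ 0.618 -0.193  0.023] zmax 0.06
scene stopper 0.64 [349. 242. 394. 296.] [0.44  0.322 0.
[... 861 characters left out ...]
.198  0.026] zmax 0.062
top stopper 0.4 [107. 117. 264. 231.] [0.58  0.101 0.008] zmax 0.091
top jar 0.9 [345. 230. 369. 250.] [ 0.367 -0.264  0.062] zmax 0.066
top jar 0.44 [361. 141. 381. 158.] [ 0.609 -0.323  0.02 ] zmax 0.051
top dish 0.74 [106. 116. 265. 230.] [0.58  0.102 0.008] zmax 0.091
top dish 0.2 [106. 208. 147. 245.] [0.408 0.298 0.009] zmax 0.092
top pen 0.59 [107. 217. 128. 235.] [0.401 0.304 0.127] zmax 0.148
top rest 0.56 [107. 208. 146. 246.] [0.405 0.299 0.009] zmax 0.092
top rest 0.52 [108. 124. 266. 228.] [0.581 0.102 0.008] zmax 0.091
top feeder 0.85 [105. 119. 266. 228.] [0.581 0.101 0.008] zmax 0.091
top feeder 0.25 [107. 220. 128. 235.] [0.401 0.304 0.132] zmax 0.148
```

```bash
python3 -c "
import cv2
for n in('scene','top'):
    cv2.imwrite(f'pics/{n}0b.png',cv2.resize(cv2.imread(f'pics/{n}0.png'),(800,600),interpolation=cv2.INTER_CUBIC))"
```

```text
(no output)
```

View pics/scene0b.png

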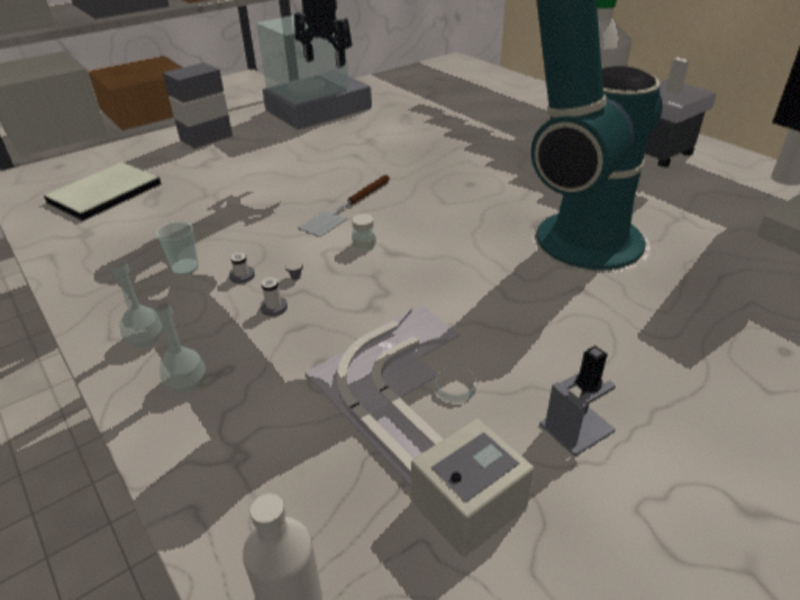

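View pics/top0b.png

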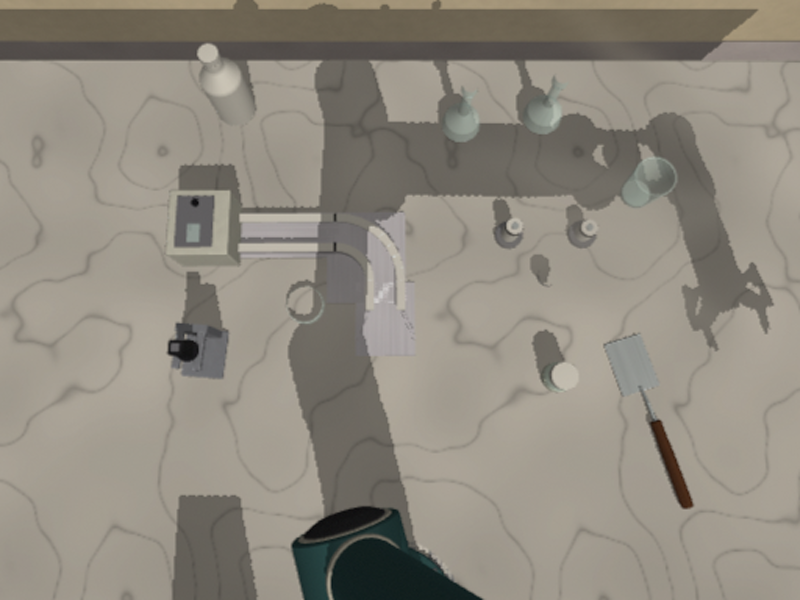

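```bash
cat > fit.py <<'E'
from h import *
from scipy.optimize import least_squares
def sd(p): # signed offset from centreline (left +) and arclength-ish
    x,y=p[:,0]*1e3,p[:,1]*1e3
    d1=y; d3=135-x; r=np.hypot(x-50,y-85); d2=85-r
    return np.where(y>85,d3,np.where(x<50,d1,d2))
for n in("top","scene"):
    Z=np.load(f"{n}0.npz"); W=Z["W"]; im=Z["im"]
    m=(W[...,2]>.0135)&(W[...,2]<.0265)&(W[...,0]>.45)&(W[...,0]<.72)&(W[...,1]>-.06)&(W[...,1]<.24)
    bright=im.min(-1)>95
    P=W[m]; print(n,m.sum(),(m&bright).sum(),np.nanmedian(P[:,2]))
    c=np.array([.51,.0,0])
    def loc(c,P): 
        a=c[2]; q=P[:,:2]-c[:2]; return np.stack([q[:,0]*np.cos(a)+q[:,1]*np.sin(a),-q[:,0]*np.sin(a)+q[:,1]*np.cos(a)],1)
    best=None
    for x0 in np.arange(.45,.58,.01):
      for y0 in np.arange(-.06,.06,.01):
        r=least_squares(lambda c:(lambda l:np.r_[np.abs(sd(l))-24])(loc(c,P)),[x0,y0,0],loss="soft_l1",f_scale=3,x_scale=[.01,.01,.1])
        if best is None or r.cost<best.cost: best=r
    c=best.x; l=loc(c,P); print("feeder",c.round(4),best.cost/len(P)); print(np.histogram(sd(l),bins=np.arange(-36,37,4)))
    i=np.abs(sd(l))<35; print("local ext",(np.percentile(l[i],[1,99],axis=0)*1e3).round())
    h=(np.abs(W[...,2]-.087)<.01)&(W[...,0]>.5)&(W[...,1]>.15)&(W[...,1]<.45)
    if h.sum(): print("housing",cv2.minAreaRect((loc(c,W[h])*1e3).astype(np.float32)))
    # caps
    for nm,(x,y),H in(("tall",(.605,-.198),0),("short",(.609,-.323),0),("stopper",(.541,-.252),0),("jar",(.37,-.26),0),("dish",(.507,.165),0),("pen",(.40,.304),0)):
        k=(np.hypot(W[...,0]-x,W[...,1]-y)<.045)&(W[...,2]>.006)&(W[...,2]<.2); Q=W[k]; zt=np.nanpercentile(Q[:,2],97)
        T=Q[Q[:,2]>zt-.006]; (ctr,rad)=cv2.minEnclosingCircle((T[:,:2]*1e3).astype(np.float32)); print(nm,len(Q),len(T),"ztop",zt.round(4),"mean",T[:,:2].mean(0).round(4),"circ",np.round(ctr,1),round(rad,1))
E
python3 fit.py
```

```text
top 1473 1416 0.02123805463817352
feeder [0.4778 0.0094 0.0152] 17.34454329583439
(array([100, 216, 189, 219,  51,   0,   0,   0,   0,   0,   0,   0,   0,
        50, 167, 155, 187,  80]), array([-36, -32, -28, -24, -20, -16, -12,  -8,  -4,   0,   4,   8,  12,
        16,  20,  24,  28,  32,  36]))
local ext [[  0. -31.]
 [169. 225.]]
housing ((235.55404663085938, 292.6521301269531), (105.05782318115234, 311.3589782714844), 86.14158630371094)
tall 275 91 ztop 0.0621 mean [ 0.6113 -0.2026] circ [ 611.8 -202.7] 14.5
short 271 89 ztop 0.0506 mean [ 0.6128 -0.3282] circ [ 613.6 -329. ] 14.6
stopper 11 6 ztop 0.0314 mean [ 0.527 -0.251] circ [ 532.1 -257.5] 16.3
jar 377 243 ztop 0.0657 mean [ 0.3688 -0.2711] circ [ 368.9 -271.5] 21.4
dish 34 20 ztop 0.0195 mean [0.5013 0.1541] circ [487.9 146.2] 31.1
pen 946 96 ztop 0.1465 mean [0.4024 0.311 ] circ [402.6 310.9] 13.5
scene 1458 1222 0.01894597588668334
feeder [0.4807 0.0103 0.0119] 13.124841466844849
(array([100, 229, 189, 196, 101,   0,   0,   0,   0,   0,   0,   0,   0,
        41, 171, 157, 139, 103]), array([-36, -32, -28, -24, -20, -16, -12,  -8,  -4,   0,   4,   8,  12,
        16,  20,  24,  28,  32,  36]))
local ext [[  2. -32.]
 [168. 213.]]
housing ((243.344482421875, 298.9292297363281), (100.20716857910156, 327.741943359375), 89.85884857177734)
tall 278 65 ztop 0.0592 mean [ 0.6149 -0.2009] circ [ 614.4 -202.8] 15.8
short 205 50 ztop 0.0472 mean [ 0.6158 -0.3269] circ [ 614.9 -329.2] 15.8
stopper 50 22 ztop 0.0289 mean [ 0.5407 -0.2505] circ [ 539.5 -257.6] 16.4
jar 309 95 ztop 0.0629 mean [ 0.3718 -0.2697] circ [ 368.9 -270.8] 23.5
dish 97 66 ztop 0.0163 mean [0.5044 0.1609] circ [492.7 148.2] 30.9
pen 857 105 ztop 0.1438 mean [0.4066 0.3123] circ [404.4 311. ] 14.6
```

Two carriers stand on the bench: c (60 mm) near (0.613, -0.203) and d (48 mm) near (0.614, -0.329). In the scene view they sit at about (270,295) and (238,268), with the stopper at (293,270). In the top view the feeder mouth at about (390,310) faces the robot, the marks are at about (335,230), and the pen rest is at about (195,350).

```bash
cat > d.py <<'E'
import sys
from h import *
# usage: d.py x y z yawdeg [..]: deltas from current pose in tool axes
s=bot.read_state(); p=np.array(s["tool_pos"]); Rm=R.from_rotvec(s["tcp_rot"]); x=Rm.apply([1,0,0])
print("t",round(s["time"],2),"tcp",p.round(4),"yaw",np.degrees(np.arctan2(x[1],x[0])).round(2),"tilt",np.degrees(np.arccos(-Rm.apply([0,0,1])[2])).round(2),"w",round(s["width"],3),"F",np.round(s["wrist_force"],1),"q",np.round(s["q"],2))
a=[float(v) for v in sys.argv[1:]]
for i in range(0,len(a),4):
    T=R.from_euler("z",a[i+3],degrees=True)*R.from_rotvec([np.pi,0,0])
    print((Rm.inv().apply(np.array(a[i:i+3])-p)*1e3).round(1),np.degrees((Rm.inv()*T).as_rotvec()).round(2))
E
python3 d.py .613 -.203 .13 0
python3 -m inch '[{"dx":0.03,"dy":-0.02,"az":3},{"dx":0.08,"dy":-0.045,"az":6},{"dx":0.13,"dy":-0.073,"az":10},{"dx":0.18,"dy":-0.1,"az":14},{"dx":0.23,"dy":-0.13,"az":18},{"dx":0.28,"dy":-0.157,"az":18},{"dx":0.33,"dy":-0.185,"az":18},{"dx":0.38,"dy":-0.213,"az":18},{"dx":0.43,"dy":-0.241,"az":18},{"dx":0.47,"dy":-0.263,"dz":0.03,"az":18},{"dx":0.5,"dy":-0.28,"dz":0.06,"az":18},{"dx":0.52,"dy":-0.291,"dz":0.09,"az":18.1},{"dx":0.52,"dy":-0.291,"dz":0.1,"az":18.1},{"dx":0.52,"dy":-0.291,"dz":0.1,"az":18.1,"fingers":1},{"dx":0.52,"dy":-0.291,"dz":0.1,"az":18.1}]' 30
python3 d.py .613 -.203 .024 0
```

```text
t 0.8 tcp [ 0.2097 -0.6416  0.2313] yaw 18.1 tilt 0.0 w 1.0 F [ 0.9 -0.  -0.3] q [-1.29  0.26  1.6  -0.    1.27 -0.04]
[ 519.6 -291.7  101.3] [ 0.   0.  18.1]
t 0.8 tcp [ 0.2097 -0.6416  0.2313] yaw 18.1 tilt 0.0 w 1.0 F [ 0.9 -0.  -0.3] q [-1.29  0.26  1.6  -0.    1.27 -0.04]
[ 519.6 -291.7  207.3] [ 0.   0.  18.1]invalid input at $[0]: expected keys dx, dy, dz, ax, ay, az, fingers
```

```bash

python3 -m inch '[{"dx":0.06,"dy":-0.034,"dz":0,"ax":0,"ay":0,"az":5,"fingers":1},{"dx":0.12,"dy":-0.067,"dz":0,"ax":0,"ay":0,"az":10,"fingers":1},{"dx":0.17,"dy":-0.095,"dz":0,"ax":0,"ay":0,"az":15,"fingers":1},{"dx":0.22,"dy":-0.123,"dz":0,"ax":0,"ay":0,"az":18.1,"fingers":1},{"dx":0.27,"dy":-0.151,"dz":0,"ax":0,"ay":0,"az":18.1,"fingers":1},{"dx":0.32,"dy":-0.179,"dz":0,"ax":0,"ay":0,"az":18.1,"fingers":1},{"dx":0.37,"dy":-0.207,"dz":0,"ax":0,"ay":0,"az":18.1,"fingers":1},{"dx":0.42,"dy":-0.235,"dz":0.02,"ax":0,"ay":0,"az":18.1,"fingers":1},{"dx":0.47,"dy":-0.263,"dz":0.05,"ax":0,"ay":0,"az":18.1,"fingers":1},{"dx":0.51,"dy":-0.286,"dz":0.08,"ax":0,"ay":0,"az":18.1,"fingers":1},{"dx":0.52,"dy":-0.292,"dz":0.1,"ax":0,"ay":0,"az":18.1,"fingers":1},{"dx":0.52,"dy":-0.292,"dz":0.1,"ax":0,"ay":0,"az":18.1,"fingers":1},{"dx":0.52,"dy":-0.292,"dz":0.1,"ax":0,"ay":0,"az":18.1,"fingers":1},{"dx":0.52,"dy":-0.292,"dz":0.1,"ax":0,"ay":0,"az":18.1,"fingers":1}]' 30
python3 d.py .613 -.203 .024 0
```

```text
time: 2.55
tool_pos: [0.6135, -0.2043, 0.1332]
tcp_rot: [3.14, -0.003, 0.004]
wrist_force: [-0.4, 0.1, -0.3]
width: 1.004
t 2.55 tcp [ 0.6135 -0.2043  0.1332] yaw -0.11 tilt 0.16 w 1.004 F [-0.4  0.1 -0.3] q [-0.36  0.28  1.77 -0.    1.09  1.21]
[ -0.8  -1.4 109.2] [ 0.07 -0.14 -0.11]
```

```bash

python3 -m inch '[{"dx":-0.001,"dy":-0.001,"dz":0.03,"ax":0,"ay":0,"az":0,"fingers":1},{"dx":-0.001,"dy":-0.001,"dz":0.06,"ax":0,"ay":0,"az":0,"fingers":1},{"dx":-0.001,"dy":-0.001,"dz":0.09,"ax":0,"ay":0,"az":0,"fingers":1},{"dx":-0.001,"dy":-0.001,"dz":0.109,"ax":0,"ay":0,"az":0,"fingers":1},{"dx":-0.001,"dy":-0.001,"dz":0.109,"ax":0,"ay":0,"az":0,"fingers":1},{"dx":-0.001,"dy":-0.001,"dz":0.109,"ax":0,"ay":0,"az":0,"fingers":-1},{"dx":-0.001,"dy":-0.001,"dz":0.109,"ax":0,"ay":0,"az":0,"fingers":-1},{"dx":-0.001,"dy":-0.001,"dz":0.109,"ax":0,"ay":0,"az":0,"fingers":-1},{"dx":-0.001,"dy":-0.001,"dz":0.109,"ax":0,"ay":0,"az":0,"fingers":-1},{"dx":-0.001,"dy":-0.001,"dz":0.109,"ax":0,"ay":0,"az":0,"fingers":-1},{"dx":-0.001,"dy":-0.001,"dz":0.109,"ax":0,"ay":0,"az":0,"fingers":-1},{"dx":-0.001,"dy":-0.001,"dz":0.109,"ax":0,"ay":0,"az":0,"fingers":-1}]' 30
python3 d.py .44 .010 .07 0
```

```text
time: 4.05
tool_pos: [0.6136, -0.2037, 0.0252]
tcp_rot: [3.14, -0.003, 0.006]
wrist_force: [0.5, 1.3, 5.2]
width: 0.317
t 4.05 tcp [ 0.6136 -0.2037  0.0252] yaw -0.11 tilt 0.25 w 0.317 F [0.5 1.3 5.2] q [-0.36  0.4   1.83 -0.    0.9   1.21]
[-173.8 -213.2  -45.8] [ 0.1  -0.23 -0.11]
```

```bash

python3 -m inch '[{"dx":0,"dy":0,"dz":-0.02,"ax":0,"ay":0,"az":0,"fingers":-1},{"dx":0,"dy":0,"dz":-0.05,"ax":0,"ay":0,"az":0,"fingers":-1},{"dx":-0.02,"dy":-0.025,"dz":-0.05,"ax":0,"ay":0,"az":0,"fingers":-1},{"dx":-0.05,"dy":-0.062,"dz":-0.05,"ax":0,"ay":0,"az":0,"fingers":-1},{"dx":-0.08,"dy":-0.1,"dz":-0.05,"ax":0,"ay":0,"az":0,"fingers":-1},{"dx":-0.11,"dy":-0.138,"dz":-0.05,"ax":0,"ay":0,"az":-0.4,"fingers":-1},{"dx":-0.14,"dy":-0.175,"dz":-0.05,"ax":0,"ay":0,"az":-0.8,"fingers":-1},{"dx":-0.16,"dy":-0.201,"dz":-0.05,"ax":0,"ay":0,"az":-0.8,"fingers":-1},{"dx":-0.17,"dy":-0.213,"dz":-0.05,"ax":0,"ay":0,"az":-0.8,"fingers":-1},{"dx":-0.17,"dy":-0.213,"dz":-0.05,"ax":0,"ay":0,"az":-0.8,"fingers":-1},{"dx":-0.17,"dy":-0.213,"dz":-0.03,"ax":0,"ay":0,"az":-0.8,"fingers":-1},{"dx":-0.17,"dy":-0.213,"dz":-0.015,"ax":0,"ay":0,"az":-0.8,"fingers":-1},{"dx":-0.17,"dy":-0.213,"dz":-0.01,"ax":0,"ay":0,"az":-0.8,"fingers":-1},{"dx":-0.17,"dy":-0.213,"dz":-0.01,"ax":0,"ay":0,"az":-0.8,"fingers":-1}]' 30
python3 d.py .444 .0095 .029 0.8
python3 - <<'E'
from h import *
for n in("scene","top"):
    im,W=cloud(n); u,v=proj(n,[.50,.05,.02]); c=im[int(v)-75:int(v)+75,int(u)-100:int(u)+100]; globals()[n]=cv2.resize(c,(400,300),interpolation=cv2.INTER_CUBIC)
cv2.imwrite("pics/ap1.png",np.hstack([scene,top]))
E
```

```text
time: 5.8
tool_pos: [0.4438, 0.0093, 0.0337]
tcp_rot: [3.14, 0.018, 0.004]
wrist_force: [0.1, 0.2, -1.1]
width: 0.315
t 5.8 tcp [0.4438 0.0093 0.0337] yaw 0.66 tilt 0.19 w 0.315 F [ 0.1  0.2 -1.1] q [-0.03  0.05  2.26 -0.    0.83  1.53]
[ 0.2 -0.2  4.7] [ 0.11 -0.16 -0.14]
```

View pics/ap1.png

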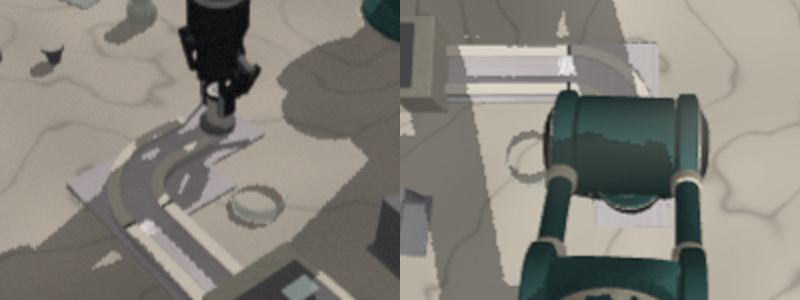

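```bash

python3 -m inch '[{"dx":0,"dy":0,"dz":0.002,"ax":0,"ay":0,"az":0,"fingers":-1},{"dx":0,"dy":0,"dz":0.004,"ax":0,"ay":0,"az":0,"fingers":-1},{"dx":0,"dy":0,"dz":0.005,"ax":0,"ay":0,"az":0,"fingers":-1},{"dx":0,"dy":0,"dz":0.005,"ax":0,"ay":0,"az":0,"fingers":-1},{"dx":0,"dy":0,"dz":0.004,"ax":0,"ay":0,"az":0,"fingers":0.1},{"dx":0,"dy":0,"dz":0.004,"ax":0,"ay":0,"az":0,"fingers":0.1},{"dx":0,"dy":0,"dz":0.004,"ax":0,"ay":0,"az":0,"fingers":0.1},{"dx":0,"dy":0,"dz":0.005,"ax":0,"ay":0,"az":0,"fingers":-1},{"dx":0,"dy":0,"dz":0.005,"ax":0,"ay":0,"az":0,"fingers":-1},{"dx":0,"dy":0,"dz":0.005,"ax":0,"ay":0,"az":0,"fingers":-1},{"dx":0,"dy":0,"dz":0.005,"ax":0,"ay":0,"az":0,"fingers":-1},{"dx":0,"dy":0,"dz":0.005,"ax":0,"ay":0,"az":0,"fingers":-1}]' 25
python3 d.py .529 .0107 .029 0.8
```

```text
time: 7.4
tool_pos: [0.4446, 0.0094, 0.0295]
tcp_rot: [3.14, 0.019, 0.007]
wrist_force: [-0.0, -1.3, 1.3]
width: 0.318
t 7.4 tcp [0.4446 0.0094 0.0295] yaw 0.68 tilt 0.29 w 0.318 F [-0.  -1.3  1.3] q [-0.03  0.05  2.26 -0.    0.82  1.53]
[84.4 -0.3  0.9] [ 0.11 -0.27 -0.12]
```

```bash

python3 -m inch '[{"dx":0.006,"dy":0,"dz":0,"ax":0,"ay":0,"az":0,"fingers":-1},{"dx":0.012,"dy":0,"dz":0,"ax":0,"ay":0,"az":0,"fingers":-1},{"dx":0.018,"dy":0,"dz":0,"ax":0,"ay":0,"az":0,"fingers":-1},{"dx":0.024,"dy":0,"dz":0,"ax":0,"ay":0,"az":0,"fingers":-1},{"dx":0.03,"dy":0,"dz":0,"ax":0,"ay":0,"az":0,"fingers":-1},{"dx":0.036,"dy":0,"dz":0,"ax":0,"ay":0,"az":0,"fingers":-1},{"dx":0.042,"dy":0,"dz":0,"ax":0,"ay":0,"az":0,"fingers":-1}]'
python3 d.py .529 .0107 .029 0.8
python3 -m inch '[{"dx":0.006,"dy":0,"dz":0,"ax":0,"ay":0,"az":0,"fingers":-1},{"dx":0.012,"dy":0,"dz":0,"ax":0,"ay":0,"az":0,"fingers":-1},{"dx":0.018,"dy":0,"dz":0,"ax":0,"ay":0,"az":0,"fingers":-1},{"dx":0.024,"dy":0,"dz":0,"ax":0,"ay":0,"az":0,"fingers":-1},{"dx":0.03,"dy":0,"dz":0,"ax":0,"ay":0,"az":0,"fingers":-1}]'
python3 - <<'E'
from h import *
# bend waypoints in tool axes from current pose, feeder pose below
s=bot.read_state(); p=np.array(s["tool_pos"]); Rm=R.from_rotvec(s["tcp_rot"]); print(p,s["wrist_force"])
f=np.array([.479,.010]); a=.0135; C=np.array([[np.cos(a),-np.sin(a)],[np.sin(a),np.cos(a)]])
for t in range(0,91,9):
    th=np.radians(t); l=np.array([.05+.085*np.sin(th),.085-.085*np.cos(th)]); w=np.append(f+C@l,.0295)
    T=R.from_euler("z",t+.8,degrees=True)*R.from_rotvec([np.pi,0,0])
    print(t,(Rm.inv().apply(w-p)*1e3).round(1),np.degrees((Rm.inv()*T).as_rotvec()).round(1))
E
```

```text
time: 8.28
tool_pos: [0.4872, 0.01, 0.0296]
tcp_rot: [3.14, 0.018, 0.008]
wrist_force: [0.2, -1.1, 0.0]
width: 0.318
t 8.28 tcp [0.4872 0.01   0.0296] yaw 0.67 tilt 0.31 w 0.318 F [ 0.2 -1.1  0. ] q [-0.03  0.13  2.18 -0.    0.83  1.53]
[41.8 -0.2  0.8] [ 0.11 -0.29 -0.13]
time: 8.9
tool_pos: [0.5177, 0.0103, 0.0296]
tcp_rot: [3.14, 0.018, 0.008]
wrist_force: [-0.6, -0.3, -1.4]
width: 0.318
[0.5176725  0.01034336 0.02964887] [-0.58150951 -0.32350047 -1.43070769]
0 [11.3 -0.2  0.2] [ 0.1 -0.3 -0.1]
9 [24.6 -1.3  0.3] [ 0.1 -0.3 -9.1]
18 [37.6 -4.4  0.3] [  0.2  -0.3 -18.1]
27 [49.9 -9.5  0.4] [  0.2  -0.3 -27.1]
36 [ 61.3 -16.5   0.4] [  0.2  -0.3 -36.1]
45 [ 71.4 -25.2   0.5] [  0.2  -0.2 -45.1]
54 [ 80.  -35.4   0.5] [  0.2  -0.2 -54.1]
63 [ 87.  -46.7   0.5] [  0.3  -0.2 -63.1]
72 [ 92.1 -59.1   0.5] [  0.3  -0.2 -72.1]
81 [ 95.1 -72.1   0.5] [  0.3  -0.2 -81.1]
90 [ 96.2 -85.4   0.5] [  0.3  -0.2 -90.1]
```

```bash

python3 -m inch '[{"dx":0.006,"dy":0,"dz":0,"ax":0,"ay":0,"az":0,"fingers":-1},{"dx":0.0113,"dy":0,"dz":0,"ax":0,"ay":0,"az":0,"fingers":-1},{"dx":0.018,"dy":-0.0005,"dz":0,"ax":0,"ay":0,"az":-4.5,"fingers":-1},{"dx":0.0246,"dy":-0.0013,"dz":0,"ax":0,"ay":0,"az":-9,"fingers":-1},{"dx":0.0312,"dy":-0.0026,"dz":0,"ax":0,"ay":0,"az":-13.5,"fingers":-1},{"dx":0.0376,"dy":-0.0044,"dz":0,"ax":0,"ay":0,"az":-18,"fingers":-1},{"dx":0.0439,"dy":-0.0067,"dz":0,"ax":0,"ay":0,"az":-22.5,"fingers":-1},{"dx":0.0499,"dy":-0.0095,"dz":0,"ax":0,"ay":0,"az":-27,"fingers":-1},{"dx":0.0558,"dy":-0.0128,"dz":0,"ax":0,"ay":0,"az":-31.5,"fingers":-1},{"dx":0.0613,"dy":-0.0165,"dz":0,"ax":0,"ay":0,"az":-36,"fingers":-1}]'
cat > b.py <<'E'
from h import *
import sys
s=bot.read_state(); p=np.array(s["tool_pos"]); Rm=R.from_rotvec(s["tcp_rot"])
f=np.array([.479,.010]); a=.0135; C=np.array([[np.cos(a),-np.sin(a)],[np.sin(a),np.cos(a)]])
x=Rm.apply([1,0,0]); print(s["time"],"local",(C.T@(p[:2]-f)*1e3).round(1),p[2].round(4),"yaw",np.degrees(np.arctan2(x[1],x[0])).round(1),"F",s["wrist_force"].round(1))
t0,t1,st,z=map(float,sys.argv[1:5])
for t in np.arange(t0,t1+.1,st):
    th=np.radians(min(t,90)); l=np.array([.05+.085*np.sin(th),.085-.085*np.cos(th)+max(0,t-90)*.001]); w=np.append(f+C@l,z)
    T=R.from_euler("z",min(t,90)+.8,degrees=True)*R.from_rotvec([np.pi,0,0])
    print(t,(Rm.inv().apply(w-p)*1e3).round(1),np.degrees((Rm.inv()*T).as_rotvec()).round(1))
E
python3 b.py 40.5 90 4.5 .0295
```

```text
time: 10.15
tool_pos: [0.5791, 0.0276, 0.0298]
tcp_rot: [2.978, 0.991, 0.007]
wrist_force: [-0.6, -1.2, -0.8]
width: 0.323
10.15 local [100.3  16.3] 0.0298 yaw 36.8 F [-0.6 -1.2 -0.8]
40.5 [ 6.3 -0.5  0.3] [ 0.3 -0.2 -4.5]
45.0 [13.  -1.2  0.3] [ 0.3 -0.2 -9. ]
49.5 [19.5 -2.5  0.4] [  0.3  -0.1 -13.5]
54.0 [25.9 -4.3  0.4] [  0.3  -0.1 -18. ]
58.5 [32.2 -6.6  0.4] [  0.3  -0.1 -22.5]
63.0 [38.3 -9.4  0.4] [  0.3  -0.1 -27. ]
67.5 [ 44.1 -12.7   0.4] [  0.3  -0.1 -31.5]
72.0 [ 49.6 -16.4   0.4] [  0.3  -0.1 -36. ]
76.5 [ 54.9 -20.5   0.4] [  0.3  -0.1 -40.5]
81.0 [ 59.8 -25.1   0.4] [  0.3  -0.1 -45. ]
85.5 [ 64.3 -30.    0.4] [  0.3  -0.1 -49.5]
90.0 [ 68.5 -35.2   0.4] [  0.3  -0.  -54. ]
```

```bash

python3 -m inch '[{"dx":0.0063,"dy":-0.0005,"dz":0,"ax":0,"ay":0,"az":-4.5,"fingers":-1},{"dx":0.013,"dy":-0.0012,"dz":0,"ax":0,"ay":0,"az":-9,"fingers":-1},{"dx":0.0195,"dy":-0.0025,"dz":0,"ax":0,"ay":0,"az":-13.5,"fingers":-1},{"dx":0.0259,"dy":-0.0043,"dz":0,"ax":0,"ay":0,"az":-18,"fingers":-1},{"dx":0.0322,"dy":-0.0066,"dz":0,"ax":0,"ay":0,"az":-22.5,"fingers":-1},{"dx":0.0383,"dy":-0.0094,"dz":0,"ax":0,"ay":0,"az":-27,"fingers":-1},{"dx":0.0441,"dy":-0.0127,"dz":0,"ax":0,"ay":0,"az":-31.5,"fingers":-1},{"dx":0.0496,"dy":-0.0164,"dz":0,"ax":0,"ay":0,"az":-36,"fingers":-1},{"dx":0.0549,"dy":-0.0205,"dz":0,"ax":0,"ay":0,"az":-40.5,"fingers":-1},{"dx":0.0598,"dy":-0.0251,"dz":0,"ax":0,"ay":0,"az":-45,"fingers":-1},{"dx":0.0643,"dy":-0.03,"dz":0,"ax":0,"ay":0,"az":-49.5,"fingers":-1},{"dx":0.0685,"dy":-0.0352,"dz":0,"ax":0,"ay":0,"az":-54,"fingers":-1}]'
python3 b.py 110 230 20 .0295
```

```text
time: 11.65
tool_pos: [0.613, 0.0971, 0.0297]
tcp_rot: [2.199, 2.237, 0.004]
wrist_force: [0.8, -0.4, -1.2]
width: 0.319
11.65 local [135.2  85.2] 0.0297 yaw 91.0 F [ 0.8 -0.4 -1.2]
110.0 [19.8 -0.1  0.2] [0.3 0.1 0.2]
130.0 [39.8 -0.1  0.1] [0.3 0.1 0.2]
150.0 [59.8 -0.   0.1] [0.3 0.1 0.2]
170.0 [79.8  0.1  0.1] [0.3 0.1 0.2]
190.0 [99.8  0.1  0. ] [0.3 0.1 0.2]
210.0 [119.8   0.2  -0. ] [0.3 0.1 0.2]
230.0 [139.8   0.3  -0. ] [0.3 0.1 0.2]
```

```bash

python3 -m inch '[{"dx":0.01,"dy":0,"dz":0,"ax":0,"ay":0,"az":0,"fingers":-1},{"dx":0.02,"dy":0,"dz":0,"ax":0,"ay":0,"az":0,"fingers":-1},{"dx":0.03,"dy":0,"dz":0,"ax":0,"ay":0,"az":0,"fingers":-1},{"dx":0.04,"dy":0,"dz":0,"ax":0,"ay":0,"az":0,"fingers":-1},{"dx":0.05,"dy":0,"dz":0,"ax":0,"ay":0,"az":0,"fingers":-1},{"dx":0.06,"dy":0,"dz":0,"ax":0,"ay":0,"az":0,"fingers":-1},{"dx":0.07,"dy":0,"dz":0,"ax":0,"ay":0,"az":0,"fingers":-1},{"dx":0.08,"dy":0,"dz":0,"ax":0,"ay":0,"az":0,"fingers":-1},{"dx":0.09,"dy":0,"dz":0,"ax":0,"ay":0,"az":0,"fingers":-1},{"dx":0.1,"dy":0,"dz":0,"ax":0,"ay":0,"az":0,"fingers":-1},{"dx":0.11,"dy":0,"dz":0,"ax":0,"ay":0,"az":0,"fingers":-1},{"dx":0.118,"dy":0,"dz":0,"ax":0,"ay":0,"az":0,"fingers":-1},{"dx":0.124,"dy":0,"dz":0,"ax":0,"ay":0,"az":0,"fingers":-1},{"dx":0.128,"dy":0,"dz":0,"ax":0,"ay":0,"az":0,"fingers":-1},{"dx":0.13,"dy":0,"dz":0,"ax":0,"ay":0,"az":0,"fingers":-1}]'
for i in 1; do python3 -m inch '[{"dx":0.002,"dy":0,"dz":0,"ax":0,"ay":0,"az":0,"fingers":-1},{"dx":0.004,"dy":0,"dz":0,"ax":0,"ay":0,"az":0,"fingers":-1},{"dx":0.006,"dy":0,"dz":0,"ax":0,"ay":0,"az":0,"fingers":-1},{"dx":0.008,"dy":0,"dz":0,"ax":0,"ay":0,"az":0,"fingers":-1},{"dx":0.009,"dy":0,"dz":0,"ax":0,"ay":0,"az":0,"fingers":-1},{"dx":0.01,"dy":0,"dz":0,"ax":0,"ay":0,"az":0,"fingers":-1}]';done
python3 b.py 230 232 1 .0297
```

```text
time: 13.52
tool_pos: [0.6111, 0.2271, 0.0297]
tcp_rot: [2.199, 2.236, 0.004]
wrist_force: [-0.1, -2.1, 3.2]
width: 0.32
time: 14.28
tool_pos: [0.611, 0.2368, 0.0298]
tcp_rot: [2.198, 2.236, 0.003]
wrist_force: [0.4, -5.0, 4.9]
width: 0.318
14.275 local [135. 225.] 0.0298 yaw 91.0 F [ 0.4 -5.   4.9]
230.0 [-0.  -0.   0.1] [0.3 0.2 0.2]
231.0 [ 1.  -0.   0.1] [0.3 0.2 0.2]
232.0 [ 2.  -0.   0.1] [0.3 0.2 0.2]
```

```bash

python3 -m inch '[{"dx":0.001,"dy":0,"dz":0,"ax":0,"ay":0,"az":0,"fingers":-1},{"dx":0.002,"dy":0,"dz":0,"ax":0,"ay":0,"az":0,"fingers":-1},{"dx":0.003,"dy":0,"dz":0,"ax":0,"ay":0,"az":0,"fingers":-1}]'

```

```text
time: 14.65
tool_pos: [0.611, 0.2374, 0.03]
tcp_rot: [2.195, 2.236, -0.002]
wrist_force: [1.1, -12.6, 6.6]
width: 0.316
```

```bash

python3 -m inch '[{"dx":0,"dy":0,"dz":0,"ax":0,"ay":0,"az":0,"fingers":0.15},{"dx":0,"dy":0,"dz":0,"ax":0,"ay":0,"az":0,"fingers":0.15},{"dx":0,"dy":0,"dz":0,"ax":0,"ay":0,"az":0,"fingers":0.15},{"dx":0,"dy":0,"dz":-0.02,"ax":0,"ay":0,"az":0,"fingers":0.15},{"dx":0,"dy":0,"dz":-0.05,"ax":0,"ay":0,"az":0,"fingers":0.15},{"dx":0,"dy":0,"dz":-0.09,"ax":0,"ay":0,"az":0,"fingers":0.15},{"dx":-0.03,"dy":0,"dz":-0.12,"ax":0,"ay":0,"az":0,"fingers":0.15},{"dx":-0.08,"dy":0,"dz":-0.12,"ax":0,"ay":0,"az":10,"fingers":1},{"dx":-0.13,"dy":0,"dz":-0.12,"ax":0,"ay":0,"az":20,"fingers":1},{"dx":-0.18,"dy":0,"dz":-0.12,"ax":0,"ay":0,"az":30,"fingers":1},{"dx":-0.23,"dy":0,"dz":-0.12,"ax":0,"ay":0,"az":40,"fingers":1},{"dx":-0.28,"dy":0,"dz":-0.12,"ax":0,"ay":0,"az":50,"fingers":1},{"dx":-0.33,"dy":0,"dz":-0.12,"ax":0,"ay":0,"az":60,"fingers":1},{"dx":-0.38,"dy":0,"dz":-0.12,"ax":0,"ay":0,"az":70,"fingers":1},{"dx":-0.43,"dy":0,"dz":-0.12,"ax":0,"ay":0,"az":80,"fingers":1},{"dx":-0.48,"dy":0,"dz":-0.12,"ax":0,"ay":0,"az":91,"fingers":1},{"dx":-0.48,"dy":0,"dz":-0.12,"ax":0,"ay":0,"az":91,"fingers":1}]'
cat > look.py <<'E'
from h import *
import sys
def tops(pts):
  for n in("top","scene"):
    im,W=cloud(n); cv2.imwrite(f"pics/{n}_{sys.argv[1]}.png",im)
    for nm,(x,y),r,zc in pts:
        k=(np.hypot(W[...,0]-x,W[...,1]-y)<r)&(W[...,2]>zc)&(W[...,2]<.2); Q=W[k]
        if len(Q)<5: print(n,nm,"none"); continue
        zt=np.nanpercentile(Q[:,2],97); T=Q[Q[:,2]>zt-.006]; c,rad=cv2.minEnclosingCircle((T[:,:2]*1e3).astype(np.float32)); print(n,nm,len(Q),"ztop",zt.round(4),"circ",np.round(c,1),round(rad,1))
    if 1:
      for m in bot.masks_of(n,"carrier_a"):
        w=W[m["region"]]; print(n,"mask",round(m["p"],2),np.nanmedian(w,0).round(3))
tops([("d",(.614,-.329),.06,.006),("c",(.611,.237),.03,.03),("pen",(.403,.311),.04,.1)])
E
python3 look.py 1; python3 d.py .614 -.329 .13 0
```

```text
time: 16.77
tool_pos: [0.6195, -0.2455, 0.1551]
tcp_rot: [3.133, -0.006, 0.012]
wrist_force: [0.5, 0.4, 0.7]
width: 0.998
top d none
top c 232 ztop 0.0862 circ [612.2 261.8] 15.9
top pen 161 ztop 0.1483 circ [403.2 311.4] 13.7
top mask 0.79 [0.606 0.231 0.041]
top mask 0.49 [0.401 0.304 0.136]
scene d 303 ztop 0.1971 circ [ 621.1 -284. ] 10.6
scene c 171 ztop 0.0843 circ [610.5 260.8] 14.2
scene pen 304 ztop 0.1445 circ [404.2 311.7] 15.0
scene mask 0.7 [0.414 0.316 0.119]
scene mask 0.42 [0.614 0.237 0.061]
t 16.98 tcp [ 0.6193 -0.2406  0.1539] yaw 0.14 tilt 0.48 w 1.003 F [0.1 0.3 0.4] q [-0.41  0.29  1.71 -0.    1.13  1.16]
[-5.6 88.2 24.4] [ 0.36 -0.32  0.14]
```

```bash
python3 -c "
import cv2,numpy as np
a=cv2.imread('pics/scene_1.png')[100:340,90:410];b=cv2.imread('pics/top_1.png')[80:320,110:430]
cv2.imwrite('pics/v1.png',np.hstack([cv2.resize(a,(400,300)),cv2.resize(b,(400,300))]))"
```

```text
(no output)
```

View pics/v1.png

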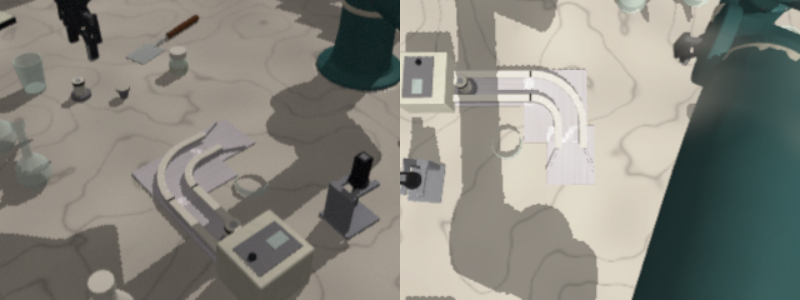

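C is seated against the housing (left crop at about (230,228)). D is still visible in the scene camera at about pixel (152,172), so I'll remeasure it.

```bash
python3 - <<'E'
from h import *
im,W=cloud("scene")
k=(np.hypot(W[...,0]-.614,W[...,1]+.329)<.07)&(W[...,2]>.006)&(W[...,2]<.06); n,l,st,ce=cv2.connectedComponentsWithStats(k.astype(np.uint8))
for i in range(1,n):
    if st[i,4]<20: continue
    Q=W[l==i]; zt=np.nanpercentile(Q[:,2],97);T=Q[Q[:,2]>zt-.006]; print(st[i],zt.round(4),T.mean(0).round(4),cv2.minEnclosingCircle((T[:,:2]*1e3).astype(np.float32)))
E
```

```text
[147 162  16  18 203] 0.0469 [ 0.6158 -0.3274  0.0446] ((615.5223999023438, -329.4944763183594), 16.42021942138672)
```

```bash

python3 -m inch '[{"dx":-0.005,"dy":0.04,"dz":0,"ax":0,"ay":0,"az":0,"fingers":1},{"dx":-0.005,"dy":0.08,"dz":0,"ax":0,"ay":0,"az":0.1,"fingers":1},{"dx":-0.0055,"dy":0.0885,"dz":0.02,"ax":0.3,"ay":-0.3,"az":0.1,"fingers":1},{"dx":-0.0055,"dy":0.0885,"dz":0.05,"ax":0.3,"ay":-0.3,"az":0.1,"fingers":1},{"dx":-0.0055,"dy":0.0885,"dz":0.08,"ax":0.3,"ay":-0.3,"az":0.1,"fingers":1},{"dx":-0.0055,"dy":0.0885,"dz":0.11,"ax":0.3,"ay":-0.3,"az":0.1,"fingers":1},{"dx":-0.0055,"dy":0.0885,"dz":0.132,"ax":0.3,"ay":-0.3,"az":0.1,"fingers":1},{"dx":-0.0055,"dy":0.0885,"dz":0.132,"ax":0.3,"ay":-0.3,"az":0.1,"fingers":1},{"dx":-0.0055,"dy":0.0885,"dz":0.132,"ax":0.3,"ay":-0.3,"az":0.1,"fingers":-1},{"dx":-0.0055,"dy":0.0885,"dz":0.132,"ax":0.3,"ay":-0.3,"az":0.1,"fingers":-1},{"dx":-0.0055,"dy":0.0885,"dz":0.132,"ax":0.3,"ay":-0.3,"az":0.1,"fingers":-1},{"dx":-0.0055,"dy":0.0885,"dz":0.132,"ax":0.3,"ay":-0.3,"az":0.1,"fingers":-1},{"dx":-0.0055,"dy":0.0885,"dz":0.132,"ax":0.3,"ay":-0.3,"az":0.1,"fingers":-1},{"dx":-0.0055,"dy":0.0885,"dz":0.132,"ax":0.3,"ay":-0.3,"az":0.1,"fingers":-1},{"dx":-0.0055,"dy":0.0885,"dz":0.132,"ax":0.3,"ay":-0.3,"az":0.1,"fingers":-1}]' 30
python3 d.py .444 .0095 .034 0.8
```

```text
time: 18.9
tool_pos: [0.6155, -0.3303, 0.0237]
tcp_rot: [3.139, 0.001, 0.003]
wrist_force: [-0.1, 0.8, 5.9]
width: 0.313
t 18.9 tcp [ 0.6155 -0.3303  0.0237] yaw 0.05 tilt 0.16 w 0.313 F [-0.1  0.8  5.9] q [-0.53  0.49  1.71 -0.    0.94  1.04]
[-171.2 -339.9  -11.3] [ 0.13 -0.1  -0.75]
```

```bash

python3 -m inch '[{"dx":0,"dy":0,"dz":-0.025,"ax":0,"ay":0,"az":0,"fingers":-1},{"dx":0,"dy":0,"dz":-0.06,"ax":0,"ay":0,"az":0,"fingers":-1},{"dx":-0.015,"dy":-0.03,"dz":-0.06,"ax":0,"ay":0,"az":0,"fingers":-1},{"dx":-0.035,"dy":-0.07,"dz":-0.06,"ax":0,"ay":0,"az":0,"fingers":-1},{"dx":-0.055,"dy":-0.11,"dz":-0.06,"ax":0,"ay":0,"az":0,"fingers":-1},{"dx":-0.075,"dy":-0.15,"dz":-0.06,"ax":0,"ay":0,"az":0,"fingers":-1},{"dx":-0.095,"dy":-0.19,"dz":-0.06,"ax":0,"ay":0,"az":0,"fingers":-1},{"dx":-0.115,"dy":-0.23,"dz":-0.06,"ax":0,"ay":0,"az":-0.4,"fingers":-1},{"dx":-0.135,"dy":-0.27,"dz":-0.06,"ax":0,"ay":0,"az":-0.8,"fingers":-1},{"dx":-0.155,"dy":-0.31,"dz":-0.06,"ax":0,"ay":0,"az":-0.8,"fingers":-1},{"dx":-0.1715,"dy":-0.34,"dz":-0.06,"ax":0,"ay":0,"az":-0.8,"fingers":-1},{"dx":-0.1715,"dy":-0.34,"dz":-0.06,"ax":0,"ay":0,"az":-0.8,"fingers":-1},{"dx":-0.1715,"dy":-0.34,"dz":-0.035,"ax":0,"ay":0,"az":-0.8,"fingers":-1},{"dx":-0.1715,"dy":-0.34,"dz":-0.02,"ax":0,"ay":0,"az":-0.8,"fingers":-1},{"dx":-0.1715,"dy":-0.34,"dz":-0.01,"ax":0,"ay":0,"az":-0.8,"fingers":-1},{"dx":-0.1715,"dy":-0.34,"dz":-0.01,"ax":0,"ay":0,"az":-0.8,"fingers":-1}]' 30
python3 d.py .444 .0095 .0277 0.8
```

```text
time: 20.9
tool_pos: [0.443, 0.0092, 0.0317]
tcp_rot: [3.139, 0.022, -0.001]
wrist_force: [-1.2, 1.4, -0.6]
width: 0.314
t 20.9 tcp [0.443  0.0092 0.0317] yaw 0.82 tilt 0.13 w 0.314 F [-1.2  1.4 -0.6] q [-0.03  0.05  2.26 -0.    0.83  1.52]
[ 1.  -0.3  4. ] [0.12 0.03 0.02]
```

```bash

python3 -m inch '[{"dx":0.001,"dy":0,"dz":0.002,"ax":0,"ay":0,"az":0,"fingers":-1},{"dx":0.001,"dy":0,"dz":0.0035,"ax":0,"ay":0,"az":0,"fingers":-1},{"dx":0.001,"dy":0,"dz":0.0045,"ax":0,"ay":0,"az":0,"fingers":-1},{"dx":0.001,"dy":0,"dz":0.0045,"ax":0,"ay":0,"az":0,"fingers":-1},{"dx":0.001,"dy":0,"dz":0.004,"ax":0,"ay":0,"az":0,"fingers":0.1},{"dx":0.001,"dy":0,"dz":0.004,"ax":0,"ay":0,"az":0,"fingers":0.1},{"dx":0.001,"dy":0,"dz":0.004,"ax":0,"ay":0,"az":0,"fingers":0.1},{"dx":0.001,"dy":0,"dz":0.004,"ax":0,"ay":0,"az":0,"fingers":-1},{"dx":0.001,"dy":0,"dz":0.004,"ax":0,"ay":0,"az":0,"fingers":-1},{"dx":0.001,"dy":0,"dz":0.004,"ax":0,"ay":0,"az":0,"fingers":-1},{"dx":0.001,"dy":0,"dz":0.004,"ax":0,"ay":0,"az":0,"fingers":-1},{"dx":0.001,"dy":0,"dz":0.004,"ax":0,"ay":0,"az":0,"fingers":-1},{"dx":0.008,"dy":0,"dz":0.004,"ax":0,"ay":0,"az":0,"fingers":-1},{"dx":0.014,"dy":0,"dz":0.004,"ax":0,"ay":0,"az":0,"fingers":-1},{"dx":0.02,"dy":0,"dz":0.004,"ax":0,"ay":0,"az":0,"fingers":-1},{"dx":0.026,"dy":0,"dz":0.004,"ax":0,"ay":0,"az":0,"fingers":-1},{"dx":0.032,"dy":0,"dz":0.004,"ax":0,"ay":0,"az":0,"fingers":-1},{"dx":0.038,"dy":0,"dz":0.004,"ax":0,"ay":0,"az":0,"fingers":-1},{"dx":0.044,"dy":0,"dz":0.004,"ax":0,"ay":0,"az":0,"fingers":-1}]' 25
python3 b.py 0 45 4.5 .0278
```

```text
time: 23.28
tool_pos: [0.4866, 0.0098, 0.0277]
tcp_rot: [3.139, 0.022, -0.004]
wrist_force: [-3.6, -1.3, 6.6]
width: 0.316
23.275 local [ 7.6 -0.3] 0.0277 yaw 0.8 F [-3.6 -1.3  6.6]
0.0 [42.4 -0.3 -0.2] [0.1 0.1 0. ]
4.5 [49.1 -0.6 -0.2] [ 0.1  0.1 -4.5]
9.0 [55.7 -1.3 -0.2] [ 0.1  0.1 -9. ]
13.5 [62.3 -2.6 -0.2] [  0.1   0.1 -13.5]
18.0 [68.7 -4.4 -0.2] [  0.1   0.2 -18. ]
22.5 [75.  -6.7 -0.2] [  0.1   0.2 -22.5]
27.0 [81.  -9.5 -0.3] [  0.1   0.2 -27. ]
31.5 [ 86.9 -12.8  -0.3] [  0.1   0.2 -31.5]
36.0 [ 92.4 -16.5  -0.3] [  0.1   0.2 -36. ]
40.5 [ 97.7 -20.6  -0.3] [  0.1   0.2 -40.5]
45.0 [102.6 -25.1  -0.3] [  0.1   0.2 -45. ]
```

Some downward load here (Fz about 6.6 N), so I'll raise 0.5 mm and continue.

```bash

python3 -m inch '[{"dx":0.006,"dy":0,"dz":-0.0005,"ax":0,"ay":0,"az":0,"fingers":-1},{"dx":0.013,"dy":0,"dz":-0.0005,"ax":0,"ay":0,"az":0,"fingers":-1},{"dx":0.02,"dy":0,"dz":-0.0005,"ax":0,"ay":0,"az":0,"fingers":-1},{"dx":0.027,"dy":-0.0001,"dz":-0.0005,"ax":0,"ay":0,"az":0,"fingers":-1},{"dx":0.035,"dy":-0.0002,"dz":-0.0005,"ax":0,"ay":0,"az":0,"fingers":-1},{"dx":0.0424,"dy":-0.0003,"dz":-0.0005,"ax":0,"ay":0,"az":0,"fingers":-1},{"dx":0.0491,"dy":-0.0006,"dz":-0.0005,"ax":0,"ay":0,"az":-4.5,"fingers":-1},{"dx":0.0557,"dy":-0.0013,"dz":-0.0005,"ax":0,"ay":0,"az":-9,"fingers":-1},{"dx":0.0623,"dy":-0.0026,"dz":-0.0005,"ax":0,"ay":0,"az":-13.5,"fingers":-1},{"dx":0.0687,"dy":-0.0044,"dz":-0.0005,"ax":0,"ay":0,"az":-18,"fingers":-1},{"dx":0.075,"dy":-0.0067,"dz":-0.0005,"ax":0,"ay":0,"az":-22.5,"fingers":-1},{"dx":0.081,"dy":-0.0095,"dz":-0.0005,"ax":0,"ay":0,"az":-27,"fingers":-1},{"dx":0.0869,"dy":-0.0128,"dz":-0.0005,"ax":0,"ay":0,"az":-31.5,"fingers":-1},{"dx":0.0924,"dy":-0.0165,"dz":-0.0005,"ax":0,"ay":0,"az":-36,"fingers":-1}]'
python3 b.py 40.5 90 4.5 .0283
```

```text
time: 25.02
tool_pos: [0.5792, 0.0277, 0.028]
tcp_rot: [2.978, 0.996, -0.004]
wrist_force: [-0.1, -0.2, -1.1]
width: 0.322
25.025 local [100.4  16.3] 0.028 yaw 37.0 F [-0.1 -0.2 -1.1]
40.5 [ 6.2 -0.4 -0.4] [ 0.   0.2 -4.3]
45.0 [12.9 -1.2 -0.4] [ 0.   0.2 -8.8]
49.5 [19.4 -2.5 -0.4] [  0.    0.2 -13.3]
54.0 [25.8 -4.3 -0.4] [ -0.    0.2 -17.8]
58.5 [32.1 -6.5 -0.5] [ -0.    0.2 -22.3]
63.0 [38.2 -9.3 -0.5] [ -0.    0.2 -26.8]
67.5 [ 44.  -12.6  -0.5] [ -0.    0.2 -31.3]
72.0 [ 49.6 -16.2  -0.5] [ -0.    0.2 -35.8]
76.5 [ 54.8 -20.4  -0.5] [ -0.    0.2 -40.3]
81.0 [ 59.7 -24.9  -0.5] [ -0.    0.2 -44.8]
85.5 [ 64.3 -29.8  -0.6] [ -0.1   0.2 -49.3]
90.0 [ 68.4 -35.   -0.6] [ -0.1   0.2 -53.8]
```

```bash

python3 -m inch '[{"dx":0.0063,"dy":-0.0005,"dz":0,"ax":0,"ay":0,"az":-4.5,"fingers":-1},{"dx":0.013,"dy":-0.0012,"dz":0,"ax":0,"ay":0,"az":-9,"fingers":-1},{"dx":0.0195,"dy":-0.0025,"dz":0,"ax":0,"ay":0,"az":-13.5,"fingers":-1},{"dx":0.0259,"dy":-0.0043,"dz":0,"ax":0,"ay":0,"az":-18,"fingers":-1},{"dx":0.0322,"dy":-0.0066,"dz":0,"ax":0,"ay":0,"az":-22.5,"fingers":-1},{"dx":0.0383,"dy":-0.0094,"dz":0,"ax":0,"ay":0,"az":-27,"fingers":-1},{"dx":0.0441,"dy":-0.0127,"dz":0,"ax":0,"ay":0,"az":-31.5,"fingers":-1},{"dx":0.0496,"dy":-0.0164,"dz":0,"ax":0,"ay":0,"az":-36,"fingers":-1},{"dx":0.0549,"dy":-0.0205,"dz":0,"ax":0,"ay":0,"az":-40.5,"fingers":-1},{"dx":0.0598,"dy":-0.0251,"dz":0,"ax":0,"ay":0,"az":-45,"fingers":-1},{"dx":0.0643,"dy":-0.03,"dz":0,"ax":0,"ay":0,"az":-49.5,"fingers":-1},{"dx":0.0685,"dy":-0.0351,"dz":0,"ax":0,"ay":0,"az":-53.8,"fingers":-1}]'
python3 b.py 110 190 40 .0283
```

```text
time: 26.52
tool_pos: [0.6134, 0.0971, 0.0278]
tcp_rot: [2.203, 2.239, -0.005]
wrist_force: [-0.3, -0.2, -0.1]
width: 0.314
26.525 local [135.5  85.3] 0.0278 yaw 90.9 F [-0.3 -0.2 -0.1]
110.0 [19.7 -0.5 -0.5] [-0.1  0.1  0.1]
150.0 [59.7 -0.4 -0.6] [-0.1  0.1  0.1]
190.0 [99.7 -0.3 -0.7] [-0.1  0.1  0.1]
```

```bash

python3 -m inch '[{"dx":0.01,"dy":-0.0005,"dz":-0.0005,"ax":0,"ay":0,"az":0,"fingers":-1},{"dx":0.02,"dy":-0.0005,"dz":-0.0005,"ax":0,"ay":0,"az":0,"fingers":-1},{"dx":0.03,"dy":-0.0005,"dz":-0.0005,"ax":0,"ay":0,"az":0,"fingers":-1},{"dx":0.04,"dy":-0.0005,"dz":-0.0005,"ax":0,"ay":0,"az":0,"fingers":-1},{"dx":0.05,"dy":-0.0005,"dz":-0.0005,"ax":0,"ay":0,"az":0,"fingers":-1},{"dx":0.06,"dy":-0.0005,"dz":-0.0005,"ax":0,"ay":0,"az":0,"fingers":-1},{"dx":0.07,"dy":-0.0005,"dz":-0.0005,"ax":0,"ay":0,"az":0,"fingers":-1},{"dx":0.078,"dy":-0.0005,"dz":-0.0005,"ax":0,"ay":0,"az":0,"fingers":-1},{"dx":0.084,"dy":-0.0004,"dz":-0.0005,"ax":0,"ay":0,"az":0,"fingers":-1},{"dx":0.087,"dy":-0.0004,"dz":-0.0005,"ax":0,"ay":0,"az":0,"fingers":-1},{"dx":0.089,"dy":-0.0004,"dz":-0.0005,"ax":0,"ay":0,"az":0,"fingers":-1},{"dx":0.09,"dy":-0.0004,"dz":-0.0005,"ax":0,"ay":0,"az":0,"fingers":-1},{"dx":0.091,"dy":-0.0004,"dz":-0.0005,"ax":0,"ay":0,"az":0,"fingers":-1}]'
python3 -m inch '[{"dx":0.001,"dy":0,"dz":0,"ax":0,"ay":0,"az":0,"fingers":-1},{"dx":0.002,"dy":0,"dz":0,"ax":0,"ay":0,"az":0,"fingers":-1},{"dx":0.003,"dy":0,"dz":0,"ax":0,"ay":0,"az":0,"fingers":-1}]'; python3 b.py 190 190 1 .028
```

```text
time: 28.15
tool_pos: [0.6115, 0.1879, 0.0281]
tcp_rot: [2.204, 2.238, -0.005]
wrist_force: [0.0, 0.4, -0.4]
width: 0.314
time: 28.52
tool_pos: [0.6116, 0.1894, 0.0284]
tcp_rot: [2.202, 2.238, -0.008]
wrist_force: [-1.3, -8.7, 3.8]
width: 0.315
28.525 local [135.  177.6] 0.0284 yaw 90.9 F [-1.3 -8.7  3.8]
190.0 [7.4 0.  0.4] [-0.1  0.3  0.1]
```

```bash

python3 -m inch '[{"dx":0,"dy":0,"dz":0,"ax":0,"ay":0,"az":0,"fingers":0.15},{"dx":0,"dy":0,"dz":0,"ax":0,"ay":0,"az":0,"fingers":0.15},{"dx":0,"dy":0,"dz":0,"ax":0,"ay":0,"az":0,"fingers":0.15},{"dx":0,"dy":0,"dz":-0.02,"ax":0,"ay":0,"az":0,"fingers":0.15},{"dx":0,"dy":0,"dz":-0.06,"ax":0,"ay":0,"az":0,"fingers":0.15},{"dx":0,"dy":0,"dz":-0.11,"ax":0,"ay":0,"az":0,"fingers":0.15},{"dx":0,"dy":0,"dz":-0.16,"ax":0,"ay":0,"az":0,"fingers":0.15},{"dx":-0.05,"dy":0,"dz":-0.19,"ax":0,"ay":0,"az":0,"fingers":1},{"dx":-0.1,"dy":0,"dz":-0.19,"ax":0,"ay":0,"az":0,"fingers":1},{"dx":-0.15,"dy":0,"dz":-0.19,"ax":0,"ay":0,"az":0,"fingers":1},{"dx":-0.2,"dy":0,"dz":-0.19,"ax":0,"ay":0,"az":0,"fingers":1},{"dx":-0.25,"dy":0,"dz":-0.19,"ax":0,"ay":0,"az":0,"fingers":1},{"dx":-0.25,"dy":0,"dz":-0.19,"ax":0,"ay":0,"az":0,"fingers":1}]'
cat > pen.py <<'E'
from h import *
for n in("top","scene"):
    Z=np.load(f"{n}0.npz"); W=Z["W"]; c=[.403,.311]
    near=np.hypot(W[...,0]-c[0],W[...,1]-c[1])<.075
    for nm,lo,hi in(("pentop",.139,.155),("prongs",.080,.096),("foot",.004,.016)):
        Q=W[near&(W[...,2]>lo)&(W[...,2]<hi)]
        print(n,nm,len(Q),[np.round(v,1) for v in cv2.minAreaRect((Q[:,:2]*1e3).astype(np.float32))])
        if nm!="foot": cv2.imwrite("/tmp/x.png",Z["im"])
    # plot top-down scatter of prong-level and foot points
    img=np.full((400,400,3),255,np.uint8)
    for lo,hi,col in((.004,.07,(200,200,200)),(.080,.096,(0,0,255)),(.1,.139,(0,200,0)),(.139,.155,(255,0,0))):
        for q in W[near&(W[...,2]>lo)&(W[...,2]<hi)]:
            cv2.circle(img,(int(200-(q[1]-c[1])*2500),int(200-(q[0]-c[0])*2500)),3,col,-1)
    globals()[n]=img
cv2.imwrite("pics/pen.png",np.hstack([top,scene]))
E
python3 pen.py; sed -i 's/^tops(.*/tops([("d",(.6115,.189),.02,.03),("c",(.611,.237),.012,.03),("pen",(.403,.311),.04,.1)])/' look.py; python3 look.py 2
```

```text
time: 30.15
tool_pos: [0.6163, -0.063, 0.2214]
tcp_rot: [2.205, 2.232, -0.007]
wrist_force: [0.1, -0.2, -0.1]
width: 0.999
top pentop 98 [array([402.5, 310.9]), array([20.4, 22.4]), np.float64(1.8)]
top prongs 357 [array([410.4, 311.1]), array([51.2, 69. ]), np.float64(86.3)]
top foot 633 [array([400.6, 312.4]), array([147.8, 139.6]), np.float64(61.0)]
scene pentop 100 [array([404.2, 311.3]), array([21.9, 24.4]), np.float64(86.5)]
scene prongs 440 [array([411.4, 308.8]), array([52.2, 72.5]), np.float64(89.0)]
scene foot 410 [array([407.8, 312.3]), array([68.2, 80.2]), np.float64(86.5)]
top d 115 ztop 0.0561 circ [610.1 189.1] 14.1
top c 66 ztop 0.0672 circ [611.2 237.1] 11.8
top pen 164 ztop 0.1482 circ [402.2 310.6] 13.5
top mask 0.69 [0.606 0.232 0.04 ]
top mask 0.59 [0.606 0.184 0.032]
scene d 194 ztop 0.0516 circ [612.1 189.6] 14.7
scene c 86 ztop 0.0645 circ [610.8 236.9] 11.7
scene pen 316 ztop 0.1446 circ [405.3 311.6] 15.1
scene mask 0.8 [0.618 0.196 0.031]
scene mask 0.65 [0.614 0.236 0.061]
```

View pics/pen.png

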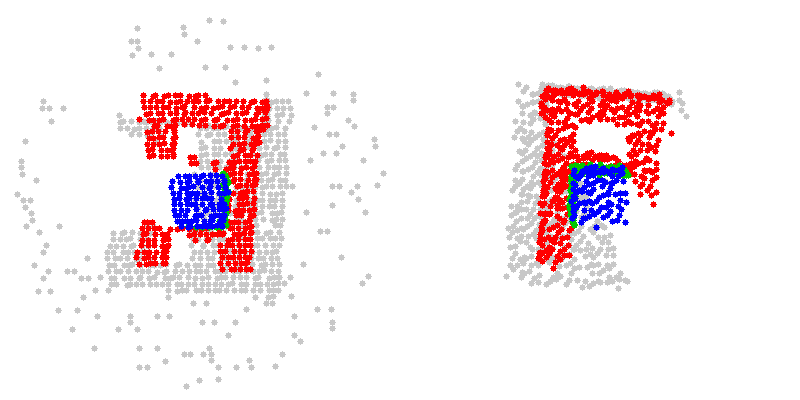

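```bash
python3 d.py .4035 .311 .2 86.5
```

```text
t 30.35 tcp [ 0.6162 -0.0587  0.2204] yaw 90.98 tilt 0.27 w 0.997 F [ 0.1  0.6 -0.1] q [-0.13  0.17  1.74 -0.    1.23 -0.15]
[ 373.3 -206.3   19. ] [-0.06  0.27  4.48]
```

```bash
python3 -m inch '[{"dx":0.045,"dy":-0.025,"dz":0,"ax":0,"ay":0,"az":0,"fingers":1},{"dx":0.095,"dy":-0.052,"dz":0,"ax":0,"ay":0,"az":1,"fingers":1},{"dx":0.145,"dy":-0.08,"dz":0,"ax":0,"ay":0,"az":2,"fingers":1},{"dx":0.195,"dy":-0.108,"dz":0,"ax":0,"ay":0,"az":3,"fingers":1},{"dx":0.245,"dy":-0.135,"dz":0,"ax":0,"ay":0,"az":4,"fingers":1},{"dx":0.295,"dy":-0.163,"dz":0,"ax":0,"ay":0.3,"az":4.5,"fingers":1},{"dx":0.34,"dy":-0.188,"dz":0.01,"ax":0,"ay":0.3,"az":4.5,"fingers":1},{"dx":0.365,"dy":-0.202,"dz":0.02,"ax":0,"ay":0.3,"az":4.5,"fingers":1},{"dx":0.373,"dy":-0.206,"dz":0.02,"ax":0,"ay":0.3,"az":4.5,"fingers":1},{"dx":0.373,"dy":-0.206,"dz":0.02,"ax":0,"ay":0.3,"az":4.5,"fingers":1},{"dx":0.373,"dy":-0.206,"dz":0.02,"ax":0,"ay":0.3,"az":4.5,"fingers":1}]'
python3 d.py .4035 .311 .104 86.5
```

```text
time: 31.72
tool_pos: [0.4045, 0.3103, 0.1996]
tcp_rot: [-2.289, -2.151, -0.001]
wrist_force: [0.1, 0.6, 0.3]
width: 0.997
t 31.73 tcp [0.4045 0.3103 0.1996] yaw 86.46 tilt 0.05 w 0.997 F [0.1 0.6 0.3] q [ 0.6  -0.03  1.99  0.    1.18  0.67]
[ 0.6 -1.  95.6] [-0.01 -0.05 -0.04]
```

```bash
python3 -m inch '[{"dx":0.0006,"dy":-0.001,"dz":0.02,"ax":0,"ay":0,"az":0,"fingers":1},{"dx":0.0006,"dy":-0.001,"dz":0.045,"ax":0,"ay":0,"az":0,"fingers":1},{"dx":0.0006,"dy":-0.001,"dz":0.07,"ax":0,"ay":0,"az":0,"fingers":1},{"dx":0.0006,"dy":-0.001,"dz":0.09,"ax":0,"ay":0,"az":0,"fingers":1},{"dx":0.0006,"dy":-0.001,"dz":0.0955,"ax":0,"ay":0,"az":0,"fingers":1},{"dx":0.0006,"dy":-0.001,"dz":0.0955,"ax":0,"ay":0,"az":0,"fingers":1},{"dx":0.0006,"dy":-0.001,"dz":0.0955,"ax":0,"ay":0,"az":0,"fingers":-1},{"dx":0.0006,"dy":-0.001,"dz":0.0955,"ax":0,"ay":0,"az":0,"fingers":-1},{"dx":0.0006,"dy":-0.001,"dz":0.0955,"ax":0,"ay":0,"az":0,"fingers":-1},{"dx":0.0006,"dy":-0.001,"dz":0.0955,"ax":0,"ay":0,"az":0,"fingers":-1},{"dx":0.0006,"dy":-0.001,"dz":0.0955,"ax":0,"ay":0,"az":0,"fingers":-1},{"dx":0.0006,"dy":-0.001,"dz":0.0955,"ax":0,"ay":0,"az":0,"fingers":-1},{"dx":0.0006,"dy":-0.001,"dz":0.0955,"ax":0,"ay":0,"az":0,"fingers":-1},{"dx":0.0006,"dy":-0.001,"dz":0.0955,"ax":0,"ay":0,"az":0,"fingers":-1},{"dx":0.0006,"dy":-0.001,"dz":0.0955,"ax":0,"ay":0,"az":0,"fingers":-1}]' 50
python3 d.py .4035 .311 .104 86.5
```

```text
time: 33.6
tool_pos: [0.4038, 0.3113, 0.1045]
tcp_rot: [-2.289, -2.151, -0.002]
wrist_force: [-0.6, 0.6, 6.4]
width: 0.254
t 33.6 tcp [0.4038 0.3113 0.1045] yaw 86.46 tilt 0.08 w 0.254 F [-0.6  0.6  6.4] q [0.61 0.07 2.08 0.   0.99 0.67]
[-0.3 -0.3  0.5] [ 0.02 -0.08 -0.04]
```

```bash
python3 -m inch '[{"dx":0,"dy":0,"dz":-0.02,"ax":0,"ay":0,"az":0,"fingers":-1},{"dx":0,"dy":0,"dz":-0.045,"ax":0,"ay":0,"az":0,"fingers":-1},{"dx":0,"dy":0,"dz":-0.075,"ax":0,"ay":0,"az":0,"fingers":-1},{"dx":0,"dy":0,"dz":-0.1,"ax":0,"ay":0,"az":0,"fingers":-1},{"dx":0,"dy":0,"dz":-0.115,"ax":0,"ay":0,"az":0,"fingers":-1},{"dx":0,"dy":0,"dz":-0.115,"ax":0,"ay":0,"az":0,"fingers":-1}]'
python3 d.py .611 .237 .2195 86.5
```

```text
time: 34.35
tool_pos: [0.4042, 0.3115, 0.2201]
tcp_rot: [-2.289, -2.151, -0.004]
wrist_force: [-0.1, -0.9, -1.1]
width: 0.25
t 34.35 tcp [0.4042 0.3115 0.2201] yaw 86.46 tilt 0.16 w 0.25 F [-0.1 -0.9 -1.1] q [ 0.61 -0.04  1.97  0.    1.22  0.67]
[-61.6 211.    0.9] [ 0.1  -0.13 -0.04]
```

```bash
python3 -m inch '[{"dx":-0.007,"dy":0.025,"dz":0,"ax":0,"ay":0,"az":0,"fingers":-1},{"dx":-0.017,"dy":0.06,"dz":0,"ax":0,"ay":0,"az":0,"fingers":-1},{"dx":-0.029,"dy":0.1,"dz":0,"ax":0,"ay":0,"az":0,"fingers":-1},{"dx":-0.041,"dy":0.14,"dz":0,"ax":0,"ay":0,"az":0,"fingers":-1},{"dx":-0.052,"dy":0.18,"dz":0,"ax":0,"ay":0,"az":0,"fingers":-1},{"dx":-0.0595,"dy":0.203,"dz":0,"ax":0,"ay":0,"az":0,"fingers":-1},{"dx":-0.0616,"dy":0.211,"dz":0,"ax":0,"ay":0,"az":0,"fingers":-1},{"dx":-0.0616,"dy":0.211,"dz":0.02,"ax":0.1,"ay":-0.1,"az":0,"fingers":-1},{"dx":-0.0616,"dy":0.211,"dz":0.04,"ax":0.1,"ay":-0.1,"az":0,"fingers":-1},{"dx":-0.0616,"dy":0.211,"dz":0.0545,"ax":0.1,"ay":-0.1,"az":0,"fingers":-1},{"dx":-0.0616,"dy":0.211,"dz":0.0545,"ax":0.1,"ay":-0.1,"az":0,"fingers":-1}]'
python3 d.py .611 .237 .1505 86.5
python3 - <<'E'
from h import *
im,W=cloud("scene"); u,v=proj("scene",[.611,.22,.07]); u,v=int(u),int(v); cv2.imwrite("pics/tip1.png",cv2.resize(im[v-40:v+35,u-50:u+50],(800,600),interpolation=cv2.INTER_CUBIC))
print(u,v,proj("scene",[.611,.237,.064]),proj("scene",[.611,.189,.052]))
k=(np.hypot(W[...,0]-.611,W[...,1]-.237)<.03)&(W[...,2]>.085)&(W[...,2]<.13); Q=W[k]
print(len(Q),Q.min(0),Q.max(0))
E
```

```text
time: 35.72
tool_pos: [0.6089, 0.2369, 0.1631]
tcp_rot: [-2.286, -2.151, 0.006]
wrist_force: [0.0, -0.2, -0.2]
width: 0.252
t 35.73 tcp [0.6089 0.2369 0.1631] yaw 86.5 tilt 0.27 w 0.252 F [ 0.  -0.2 -0.2] q [0.33 0.27 1.72 0.   1.15 0.39]
[ 0.2  2.2 12.6] [-0.26  0.07  0.  ]
271 271 [276.38250889 278.92048843] [261.6689742  268.48437595]
113 [0.60220754 0.23276761 0.08510405] [0.61653128 0.26686254 0.12981131]
```

View pics/tip1.png

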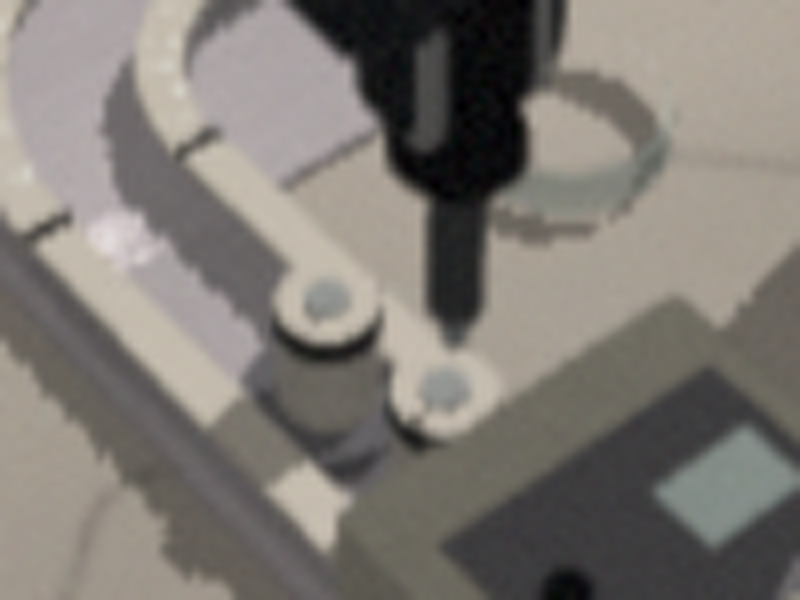

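```bash
python3 -m inch '[{"dx":0,"dy":0.0022,"dz":0,"ax":-0.2,"ay":0,"az":0,"fingers":-1},{"dx":0,"dy":0.0022,"dz":0.003,"ax":-0.2,"ay":0,"az":0,"fingers":-1},{"dx":0,"dy":0.0022,"dz":0.006,"ax":-0.2,"ay":0,"az":0,"fingers":-1},{"dx":0,"dy":0.0022,"dz":0.0085,"ax":-0.2,"ay":0,"az":0,"fingers":-1},{"dx":0,"dy":0.0022,"dz":0.01,"ax":-0.2,"ay":0,"az":0,"fingers":-1},{"dx":0,"dy":0.0022,"dz":0.011,"ax":-0.2,"ay":0,"az":0,"fingers":-1},{"dx":0,"dy":0.0022,"dz":0.011,"ax":-0.2,"ay":0,"az":0,"fingers":-1}]'
python3 d.py .611 .237 .1505 86.5
```

```text
time: 36.65
tool_pos: [0.6121, 0.237, 0.1535]
tcp_rot: [2.288, 2.152, 0.001]
wrist_force: [0.4, -0.3, -0.9]
width: 0.25
t 36.65 tcp [0.6121 0.237  0.1535] yaw 86.49 tilt 0.07 w 0.25 F [ 0.4 -0.3 -0.9] q [ 0.33  0.28  1.73 -0.    1.13  0.39]
[-0.1 -1.1  3. ] [ 0.07  0.02 -0.01]
```

```bash
python3 -m inch '[{"dx":0,"dy":-0.001,"dz":0.001,"ax":0,"ay":0,"az":0,"fingers":-1},{"dx":0,"dy":-0.001,"dz":0.002,"ax":0,"ay":0,"az":0,"fingers":-1},{"dx":0,"dy":-0.001,"dz":0.003,"ax":0,"ay":0,"az":0,"fingers":-1},{"dx":0,"dy":-0.001,"dz":0.0035,"ax":0,"ay":0,"az":0,"fingers":-1},{"dx":0,"dy":-0.001,"dz":0.0035,"ax":0,"ay":0,"az":0,"fingers":-1}]'
python3 d.py .611 .237 .1505 86.5
```

```text
time: 37.28
tool_pos: [0.6112, 0.2371, 0.1503]
tcp_rot: [2.288, 2.152, 0.001]
wrist_force: [-0.8, 0.6, 1.3]
width: 0.254
t 37.27 tcp [0.6112 0.2371 0.1503] yaw 86.49 tilt 0.08 w 0.254 F [-0.8  0.6  1.3] q [ 0.33  0.29  1.73 -0.    1.12  0.39]
[-0.1 -0.2 -0.2] [ 0.08  0.01 -0.01]
```

```bash
python3 -m inch '[{"dx":0,"dy":0,"dz":0.0005,"ax":0,"ay":0,"az":0,"fingers":-1},{"dx":0,"dy":0,"dz":0.001,"ax":0,"ay":0,"az":0,"fingers":-1},{"dx":0,"dy":0,"dz":0.001,"ax":0,"ay":0,"az":0,"fingers":-1}]'

```

```text
time: 37.65
tool_pos: [0.6113, 0.2372, 0.15]
tcp_rot: [2.287, 2.152, 0.002]
wrist_force: [-1.7, -0.8, 4.3]
width: 0.251
```

```bash
python3 -m inch '[{"dx":0,"dy":0,"dz":0.0008,"ax":0,"ay":0,"az":0,"fingers":-1},{"dx":0,"dy":0,"dz":0.0008,"ax":0,"ay":0,"az":0,"fingers":-1},{"dx":0,"dy":0,"dz":0.0008,"ax":0,"ay":0,"az":0,"fingers":-1},{"dx":0,"dy":0,"dz":0.0008,"ax":0,"ay":0,"az":0,"fingers":-1},{"dx":0,"dy":0,"dz":0.0008,"ax":0,"ay":0,"az":0,"fingers":-1},{"dx":0,"dy":0,"dz":0.0008,"ax":0,"ay":0,"az":0,"fingers":-1},{"dx":0,"dy":0,"dz":0.0008,"ax":0,"ay":0,"az":0,"fingers":-1},{"dx":0,"dy":0,"dz":0.0008,"ax":0,"ay":0,"az":0,"fingers":-1},{"dx":0,"dy":0,"dz":0.0008,"ax":0,"ay":0,"az":0,"fingers":-1}]'

```

```text
time: 38.78
tool_pos: [0.6114, 0.2372, 0.15]
tcp_rot: [2.287, 2.151, 0.003]
wrist_force: [-2.7, -0.7, 6.9]
width: 0.253
```

```bash
python3 -m inch '[{"dx":0,"dy":0,"dz":-0.01,"ax":0,"ay":0,"az":0,"fingers":-1},{"dx":0,"dy":0,"dz":-0.025,"ax":0,"ay":0,"az":0,"fingers":-1},{"dx":-0.02,"dy":0,"dz":-0.025,"ax":0,"ay":0,"az":0,"fingers":-1},{"dx":-0.04,"dy":0.003,"dz":-0.025,"ax":0,"ay":0,"az":0,"fingers":-1},{"dx":-0.048,"dy":0.003,"dz":-0.025,"ax":0,"ay":0,"az":0,"fingers":-1},{"dx":-0.048,"dy":0.003,"dz":-0.025,"ax":0,"ay":0,"az":0,"fingers":-1},{"dx":-0.048,"dy":0.003,"dz":-0.01,"ax":0,"ay":0,"az":0,"fingers":-1},{"dx":-0.048,"dy":0.003,"dz":0.003,"ax":0,"ay":0,"az":0,"fingers":-1},{"dx":-0.048,"dy":0.003,"dz":0.007,"ax":0,"ay":0,"az":0,"fingers":-1},{"dx":-0.048,"dy":0.003,"dz":0.007,"ax":0,"ay":0,"az":0,"fingers":-1}]'
python3 d.py .6115 .189 .138 86.5
python3 - <<'E'
from h import *
im,W=cloud("scene"); u,v=proj("scene",[.611,.2,.06]); u,v=int(u),int(v); cv2.imwrite("pics/tip2.png",cv2.resize(im[v-30:v+30,u-40:u+40],(640,480),interpolation=cv2.INTER_CUBIC))
E
```

```text
time: 40.02
tool_pos: [0.6109, 0.1893, 0.1419]
tcp_rot: [2.287, 2.153, 0.0]
wrist_force: [0.4, 0.1, -0.6]
width: 0.251
t 40.02 tcp [0.6109 0.1893 0.1419] yaw 86.52 tilt 0.03 w 0.251 F [ 0.4  0.1 -0.6] q [ 0.26  0.27  1.77 -0.    1.1   0.32]
[-0.3  0.6  3.9] [0.03 0.02 0.02]
```

View pics/tip2.png

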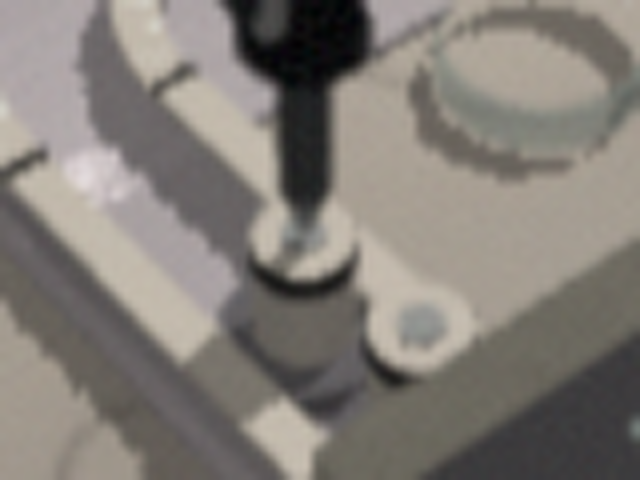

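```bash
python3 -m inch '[{"dx":0,"dy":0.0003,"dz":0.0015,"ax":0,"ay":0,"az":0,"fingers":-1},{"dx":0,"dy":0.0003,"dz":0.003,"ax":0,"ay":0,"az":0,"fingers":-1},{"dx":0,"dy":0.0003,"dz":0.004,"ax":0,"ay":0,"az":0,"fingers":-1},{"dx":0,"dy":0.0003,"dz":0.0047,"ax":0,"ay":0,"az":0,"fingers":-1},{"dx":0,"dy":0.0003,"dz":0.0047,"ax":0,"ay":0,"az":0,"fingers":-1},{"dx":0,"dy":0.0003,"dz":0.0047,"ax":0,"ay":0,"az":0,"fingers":-1}]'

```

```text
time: 40.83
tool_pos: [0.6118, 0.1894, 0.1382]
tcp_rot: [2.287, 2.152, 0.002]
wrist_force: [-0.1, -0.0, 1.6]
width: 0.25
```

```bash
python3 -m inch '[{"dx":0,"dy":0,"dz":0.0012,"ax":0,"ay":0,"az":0,"fingers":-1},{"dx":0,"dy":0,"dz":0.0012,"ax":0,"ay":0,"az":0,"fingers":-1},{"dx":0,"dy":0,"dz":0.0012,"ax":0,"ay":0,"az":0,"fingers":-1},{"dx":0,"dy":0,"dz":0.0012,"ax":0,"ay":0,"az":0,"fingers":-1},{"dx":0,"dy":0,"dz":0.0012,"ax":0,"ay":0,"az":0,"fingers":-1},{"dx":0,"dy":0,"dz":0.0012,"ax":0,"ay":0,"az":0,"fingers":-1},{"dx":0,"dy":0,"dz":0.0012,"ax":0,"ay":0,"az":0,"fingers":-1},{"dx":0,"dy":0,"dz":0.0012,"ax":0,"ay":0,"az":0,"fingers":-1},{"dx":0,"dy":0,"dz":0.0012,"ax":0,"ay":0,"az":0,"fingers":-1},{"dx":0,"dy":0,"dz":0.0012,"ax":0,"ay":0,"az":0,"fingers":-1}]'
python3 -m inch '[{"dx":0,"dy":0,"dz":-0.01,"ax":0,"ay":0,"az":0,"fingers":-1},{"dx":0,"dy":0,"dz":-0.035,"ax":0,"ay":0,"az":0,"fingers":-1},{"dx":0,"dy":0,"dz":-0.065,"ax":0,"ay":0,"az":0,"fingers":-1},{"dx":0,"dy":0,"dz":-0.085,"ax":0,"ay":0,"az":0,"fingers":-1},{"dx":0,"dy":0,"dz":-0.085,"ax":0,"ay":0,"az":0,"fingers":-1}]'
python3 d.py .4038 .3113 .2205 86.46
```

```text
time: 42.08
tool_pos: [0.612, 0.1895, 0.138]
tcp_rot: [2.287, 2.152, 0.003]
wrist_force: [-1.5, -0.4, 4.8]
width: 0.252
time: 42.7
tool_pos: [0.6132, 0.1898, 0.2254]
tcp_rot: [2.285, 2.15, 0.009]
wrist_force: [0.0, -0.1, 0.1]
width: 0.252
t 42.7 tcp [0.6132 0.1898 0.2254] yaw 86.51 tilt 0.4 w 0.252 F [ 0.  -0.1  0.1] q [ 0.26  0.2   1.69 -0.    1.24  0.32]
[ 108.5 -216.4    3.7] [ 0.39 -0.1   0.05]
```

```bash
python3 -m inch '[{"dx":0.012,"dy":-0.025,"dz":0,"ax":0,"ay":0,"az":0,"fingers":-1},{"dx":0.03,"dy":-0.06,"dz":0,"ax":0,"ay":0,"az":0,"fingers":-1},{"dx":0.05,"dy":-0.1,"dz":0,"ax":0,"ay":0,"az":0,"fingers":-1},{"dx":0.07,"dy":-0.14,"dz":0,"ax":0.2,"ay":0,"az":0,"fingers":-1},{"dx":0.09,"dy":-0.18,"dz":0,"ax":0.4,"ay":-0.1,"az":0,"fingers":-1},{"dx":0.103,"dy":-0.206,"dz":0.003,"ax":0.4,"ay":-0.1,"az":0,"fingers":-1},{"dx":0.1085,"dy":-0.2164,"dz":0.0035,"ax":0.4,"ay":-0.1,"az":0,"fingers":-1},{"dx":0.1085,"dy":-0.2164,"dz":0.0035,"ax":0.4,"ay":-0.1,"az":0,"fingers":-1},{"dx":0.1085,"dy":-0.2164,"dz":0.0035,"ax":0.4,"ay":-0.1,"az":0,"fingers":-1},{"dx":0.1085,"dy":-0.2164,"dz":0.0035,"ax":0.4,"ay":-0.1,"az":0,"fingers":-1}]'
python3 d.py .4038 .3113 .106 86.46
```

```text
time: 43.95
tool_pos: [0.4047, 0.3109, 0.2207]
tcp_rot: [2.289, 2.151, 0.0]
wrist_force: [0.2, -0.5, -0.7]
width: 0.251
t 43.95 tcp [0.4047 0.3109 0.2207] yaw 86.44 tilt 0.01 w 0.251 F [ 0.2 -0.5 -0.7] q [ 0.61 -0.04  1.96 -0.    1.22  0.67]
[  0.4  -1.  114.7] [ 0.    0.   -0.02]
```

```bash
python3 -m inch '[{"dx":0.0004,"dy":-0.001,"dz":0.015,"ax":0,"ay":0,"az":0,"fingers":-1},{"dx":0.0004,"dy":-0.001,"dz":0.035,"ax":0,"ay":0,"az":0,"fingers":-1},{"dx":0.0004,"dy":-0.001,"dz":0.05,"ax":0,"ay":0,"az":0,"fingers":-1},{"dx":0.0004,"dy":-0.001,"dz":0.065,"ax":0,"ay":0,"az":0,"fingers":-1},{"dx":0.0004,"dy":-0.001,"dz":0.08,"ax":0,"ay":0,"az":0,"fingers":-1},{"dx":0.0004,"dy":-0.001,"dz":0.095,"ax":0,"ay":0,"az":0,"fingers":-1},{"dx":0.0004,"dy":-0.001,"dz":0.108,"ax":0,"ay":0,"az":0,"fingers":-1},{"dx":0.0004,"dy":-0.001,"dz":0.112,"ax":0,"ay":0,"az":0,"fingers":-1},{"dx":0.0004,"dy":-0.001,"dz":0.114,"ax":0,"ay":0,"az":0,"fingers":-1},{"dx":0.0004,"dy":-0.001,"dz":0.114,"ax":0,"ay":0,"az":0,"fingers":-1}]'
python3 -m inch '[{"dx":0,"dy":0,"dz":0.001,"ax":0,"ay":0,"az":0,"fingers":-1},{"dx":0,"dy":0,"dz":0.002,"ax":0,"ay":0,"az":0,"fingers":-1},{"dx":0,"dy":0,"dz":0.0025,"ax":0,"ay":0,"az":0,"fingers":-1},{"dx":0,"dy":0,"dz":0.0025,"ax":0,"ay":0,"az":0,"fingers":-1}]'
```

```text
time: 45.2
tool_pos: [0.4041, 0.3115, 0.107]
tcp_rot: [2.289, 2.151, 0.001]
wrist_force: [-0.3, -0.1, -0.4]
width: 0.25
time: 45.7
tool_pos: [0.4041, 0.3115, 0.1046]
tcp_rot: [2.289, 2.151, 0.001]
wrist_force: [0.4, 1.1, -1.4]
width: 0.254
```

Next I'll lower until contact, then release gently and rise.

```bash
python3 -m inch '[{"dx":0,"dy":0,"dz":0.0007,"ax":0,"ay":0,"az":0,"fingers":-1},{"dx":0,"dy":0,"dz":0.001,"ax":0,"ay":0,"az":0,"fingers":-1},{"dx":0,"dy":0,"dz":0.001,"ax":0,"ay":0,"az":0,"fingers":-1}]'
python3 -m inch '[{"dx":0,"dy":0,"dz":0,"ax":0,"ay":0,"az":0,"fingers":0.2},{"dx":0,"dy":0,"dz":0,"ax":0,"ay":0,"az":0,"fingers":0.2},{"dx":0,"dy":0,"dz":0,"ax":0,"ay":0,"az":0,"fingers":1},{"dx":0,"dy":0,"dz":0,"ax":0,"ay":0,"az":0,"fingers":1},{"dx":0,"dy":0,"dz":0,"ax":0,"ay":0,"az":0,"fingers":1},{"dx":0,"dy":0,"dz":-0.015,"ax":0,"ay":0,"az":0,"fingers":1},{"dx":0,"dy":0,"dz":-0.04,"ax":0,"ay":0,"az":0,"fingers":1},{"dx":0,"dy":0,"dz":-0.08,"ax":0,"ay":0,"az":0,"fingers":1},{"dx":0,"dy":0,"dz":-0.12,"ax":0,"ay":0,"az":0,"fingers":1},{"dx":-0.05,"dy":0,"dz":-0.12,"ax":0,"ay":0,"az":0,"fingers":1},{"dx":-0.1,"dy":0,"dz":-0.12,"ax":0,"ay":0,"az":0,"fingers":1},{"dx":-0.15,"dy":0,"dz":-0.12,"ax":0,"ay":0,"az":0,"fingers":1},{"dx":-0.2,"dy":0,"dz":-0.12,"ax":0,"ay":0,"az":0,"fingers":1},{"dx":-0.25,"dy":0,"dz":-0.12,"ax":0,"ay":0,"az":0,"fingers":1},{"dx":-0.3,"dy":0,"dz":-0.12,"ax":0,"ay":0,"az":0,"fingers":1},{"dx":-0.35,"dy":0,"dz":-0.12,"ax":0,"ay":0,"az":0,"fingers":1},{"dx":-0.35,"dy":0,"dz":-0.12,"ax":0,"ay":0,"az":0,"fingers":1},{"dx":-0.35,"dy":0,"dz":-0.12,"ax":0,"ay":0,"az":0,"fingers":1}]'
python3 look.py 3
python3 -c "
import cv2,numpy as np
a=cv2.imread('pics/scene_3.png')[100:340,90:410];b=cv2.imread('pics/top_3.png')[80:320,90:410]
cv2.imwrite('pics/v3.png',np.hstack([cv2.resize(a,(400,300)),cv2.resize(b,(400,300))]))"
```

```text
time: 46.08
tool_pos: [0.4042, 0.3116, 0.1045]
tcp_rot: [2.289, 2.151, 0.001]
wrist_force: [-2.4, -1.7, 5.9]
width: 0.258
time: 48.32
tool_pos: [0.3826, -0.0377, 0.2252]
tcp_rot: [2.29, 2.15, 0.003]
wrist_force: [0.3, 0.5, -0.3]
width: 0.998
top d 119 ztop 0.0545 circ [608.6 187. ] 14.1
top c 67 ztop 0.0676 circ [611.  236.9] 11.9
top pen 159 ztop 0.1479 circ [404.  311.5] 14.0
top mask 0.71 [0.605 0.182 0.034]
top mask 0.69 [0.606 0.233 0.038]
top mask 0.27 [0.598 0.173 0.021]
scene d 192 ztop 0.0514 circ [610.7 188. ] 14.8
scene c 92 ztop 0.0643 circ [611.1 236.9] 11.8
scene pen 308 ztop 0.1446 circ [405.5 312.2] 14.4
scene mask 0.81 [0.617 0.194 0.032]
scene mask 0.66 [0.614 0.236 0.061]
```

View pics/v3.png

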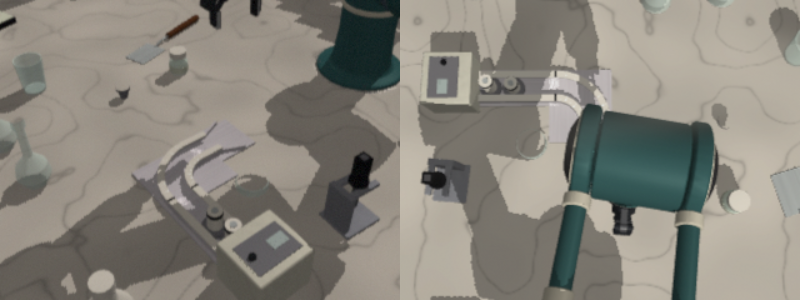

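The final picture shows C and D past the marks in the bay (left crop at about (215,215) and (233,225)). The pen is upright in its rest at about (360,170), and the stopper, jar and dish are still standing. I'm handing in now.

```bash
python3 -c "
from workcell import bot
print(bot.finish_job())"
```

```text
the job is handed in; nothing more can be done
None
```

The job is handed in, at about 49 s of the 210 s allowed. Two carriers were on the bench, c (60 mm) and d (48 mm); I saw no a or b.

- **Feeding:** I set c and then d on the apron and pushed each one, gripped by its cup, round the bend. C stopped against the stop at about 13 N. D stopped against c at about 9 N.
- **Logging:** I touched the pen on c and then d for a bit over a second each, at about 4–7 N and 2–5 N.
- **Pen:** It went back into the rest. Its top is at 145 mm, as at the start, and it stands upright within 1–2 mm of where it was.
- **Other objects:** The stopper, jar and dish look undisturbed in the last picture. I saw no sign of a carrier being knocked aside.

**One disagreement:** both cameras showed d about 2 mm back from where I had pushed it, probably moved by the pen touch. That leaves a gap of about 1.5–2 mm between d and c. By my estimate d is still about 78 mm past the mark, so I left it there.

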